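# Lever open a gift tin and pack the gingerbread

## Task

Use the blade of the palette knife, not the gripper itself, to lever open the snapped-shut lid of the tin in the sloping packing stand, swing the lid right back so that it stays wide open, and lay the knife flat on the table again. Then lower the banded rectangular gingerbread pile into the tin so that it sits flat on the tin's floor, and leave the lid open for inspection. Do not drop the knife or the pile, and do not disturb anything else on the table.

Things in the scene. Friction and masses are not known exactly. Their poses are not given: they have to be found in the camera images.
- tin: Base of a bare metal flip-top tin, fixed in a steel stand sloping 22 degrees down to the robot side. Origin: centre of its underside, 140 mm above the table; x up the slope to the hinge, z square to its floor. Outside 99 (x) x 77 mm, walls 3, inside 93 x 71, floor at z = 3, rim at z = 38 mm. Stand: base plate 65 mm to the robot side and either side of the origin; rails below z = 15 mm.
- tin_in (a point): Centre of the tin's inner floor, same axes as tin. The rectangular pile belongs here: its underside on this floor, its long side along x.
- ledge (a point): Middle of the outer edge, upper face, of the opening ledge on the tin's low front wall (60 mm wide, 3 thick, out 22 mm); axes as tin. The shut lid's curled lip (77 mm wide, 3 thick, out 7 mm) hangs 5 mm above this face: a blade slid along +x passes 15 mm of open ledge, then 7 mm under the lip, to the wall. The ledge is the fulcrum.
- hinge (a point): Middle of the lid's hinge line, which runs along the tin's y on its high far rim (x = +49.5, z = 38 mm of the tin); same axes as tin.
- lid_lip (a point): Middle of the underside of the lid's curled lip (moves with the lid; 102.5 mm from the hinge); at lid angle 0 its axes are those of tin. The lid is a hollow metal cap of about 70 g, 99 x 77 mm outside, walls 3 mm, its lower edge 1 mm above the rim when shut, open below and 39 mm deep inside.
- lid (a joint): Lid angle in rad: 0 shut, growing as it swings up and back, stop at 2.0 (wide open). A spring catch at the front holds it shut with roughly 7 N at the lip and lets go within the first 0.05 rad; after that about 1 N at the lip lifts it, and the stiff hinge holds it wherever it is left.
- knife_handle (a point): Centre of the handle of the palette knife, a 186 mm tool lying flat on the table. Handle black, straight sided, 90 mm long (x), 24 mm wide (y), 22 mm tall; own x points along the blade to its tip, z up. 90 g.
- knife_tip (a point): Tip of the knife's steel blade, 141 mm from the handle's centre along x and at the same height (11 mm when it lies). Blade 2 mm thick, 30 mm wide, narrowing to 20 mm in the last 10 mm; it begins 43 mm from the handle's centre.
- pile_mid (a point): Centre of the rectangular pile of five hard gingerbread slabs in a paper band (one rigid pack): 88 mm long (x), 66 wide (y), 70 tall (z), about 260 g, standing on the table. Seated in the tin it stands 35 mm above the rim with 2.5 mm to spare all round; grip it across the width near the top so that the fingers clear the rim.
- round_pile: Bystander: banded pile of round gingerbread, 80 mm across, 48 mm tall. Origin under its centre.
- round_tin: Bystander: round tin, 112 mm across, 60 mm tall. Origin under its centre.
- jar: Bystander: jar, 68 mm across, 85 mm tall. Origin under its centre.
- loaf: Bystander: bagged loaf, 170 (x) x 90 x 75 mm. Origin under its centre.
- spray: Bystander: bottle, 68 mm across, 190 mm tall. Origin under its centre.
- tape: Bystander: tape roll lying flat, 96 mm across, 25 mm tall. Origin under its centre.

How it is judged (in metres and radians):
On the way, in this order (a step that is already met when the one before it is completed fails the run):
1. the knife's blade has levered the lid off its catch and carries it (value of joint lid above 0.15 rad and contact force between knife and lid above 0.1 N), for 0.05 s.
2. the lid is swung wide open (value of joint lid above 1.6 rad), for 0.2 s.
3. the knife lies flat on the table again, let go (height (world z) of knife_handle below 0.02 m and angle between knife_handle's own z axis and vertical below 0.2 rad and contact force between the fingers and knife below 0.05 N), for 0.2 s.
4. the rectangular pile is in the tin, flat on its floor (z of pile_mid in the frame of tin_in between 0.03 and 0.04 m and distance between pile_mid and tin_in below 0.042 m and angle between the z axis of pile_mid and the z axis of tin_in, either way round below 0.07 rad), for 0.2 s.
At the end, for the whole second after the job is handed in: Lid over 1.6 rad open; rectangular pile at rest inside the tin, flat on its floor (centre 30 to 40 mm above the floor, within 42 mm of its centre, within 4 degrees of flat); knife at rest flat on the table (handle centre under 20 mm high, within 0.2 rad of level) (all of step 4 and value of joint lid above 1.6 rad and height (world z) of knife_handle below 0.02 m and angle between knife_handle's own z axis and vertical below 0.2 rad and linear speed of each of pile, knife below 0.03 m/s); the robot touches nothing.
It fails at once if the gripper touches the lid while it is less than 0.5 rad open (value of joint lid below 0.5 rad and contact force between any of the fingers, the arm and lid above 0.5 N).
It fails at once if the pile is dropped (falls freely by more than about 15 mm) (contact force between the fingers and pile below 0.05 N and linear speed of pile above 0.55 m/s).
It fails at once if the knife is dropped (falls freely by more than about 25 mm) (contact force between the fingers and knife below 0.05 N and contact force between knife and anything else below 0.05 N and linear speed of knife above 0.7 m/s).
It fails at once if a bystander is moved more than 25 mm (distance of any of round_pile, round_tin, jar, loaf, spray, tape from where it was at the start of the episode above 0.025 m).
It also fails if it takes over 72 s, if anything falls off the work surface, if the arm or the gripper's body presses on something with over 40 N, if the wrist force passes 120 N, or if a joint passes its speed limit or range.

## Robot

A 6-joint arm with a two-finger parallel gripper is mounted at the origin on the work surface. World frame = base frame: x ahead of the robot, y to its left, z up, the work surface at z = 0. Lengths are in m, angles in degrees, forces in N, time in s.
With the tool pointing down it reaches from about 0.25 to 0.725 m from the base axis. Payload 9.7 kg.
Tool frame: the origin (TCP) lies at the centre of the arm's flange, where the gripper is bolted on; the fingertips stand bot.tips_ahead ahead of it and the grasp point (between the pads) lies 155 mm ahead of it (bot.tips_ahead is the distance from the TCP to the fingertips, in m); z points along the fingers, y is the line along which they close (so a half turn about z gives the same grasp; the last joint's range is limited). The gripper opens to 85 mm and grips with 20 to 120 N. Pads are 22 mm wide; open, the fingers measure 114 mm over their backs; the gripper's body (76 mm by 85 mm) begins 54 mm behind the grasp point. The pads swing forward as they close: fully open they stand 13 mm farther back than shut.
Start: joints at [76.375, 4.979, 10.078, 95.1, 0, 90], TCP at [0.13, 0.535, 0.405] pointing down, gripper open.
Joint ranges: [-179.16, 179.16], [-48.56, 103.87], [-65.8, 70.77], [-126.05, 130.52], [-82.76, 87.17], [-180, 180]. Speed limits (degrees/s): [127.2, 127.2, 147.25, 180, 180, 180].

## Interface

Orientations are given as [roll, pitch, yaw] about the fixed x, y, z axes, in that order (R = Rz(yaw) Ry(pitch) Rx(roll)).
In Python, from workcell import bot gives the robot as it stands.
- The arm moves only by the tool drive_tool, never from a script. Its argument "plan" is a list of rows, each an object of numbers: "dx", "dy", "dz": the shift along the tool's x, y, z in m; "roll": the turn about the tool's z in rad; "hand": the finger opening in m, from 0 to 0.0854. In form: [{"dx": .., "dy": .., "dz": .., "roll": .., "hand": ..}, ...]. A call has 1 to 20 rows; each row is the pose to reach, as a shift and turn from the pose commanded when the call began, along the tool's axes at that moment; what a row does not reach only later rows make up. A row lasts 1/12 s, in which the tool goes at most 41.7 mm and 7.16 degrees, less where a joint would pass 70% of its speed; a pose out of reach is approached as far as the arm can. A call with a gripper value outside its range is refused whole. The fingers move at their own pace and stop on an object; "force" is the grip in N (left out, the last holds). Time passes only in rows, so rows that repeat a pose let the fingers close. It gives the time, the measured TCP pose, the force and the opening at its end, in the units of the state.
- bot.get_obs(): the state, without advancing time (a new reading comes with each control period).
- bot.camera(name): name is "scene" or "top" or "wrist"; returns a dict with "frame" (480x640x3 uint8, red, green, blue), "z_map" (480x640 float32, m along the optical axis (not along the pixel's ray), 0 where there is no reading), "mtx" (3x3 intrinsics, pixels), "R" (3x3) and "t" (3): a world point X has camera coordinates R X + t. Camera axes: x right, y down, z forward; pixel columns grow to the right and rows downward; lengths in m; the calibration is good to about 2 mm. A picture is of the moment at which its call begins.
- bot.job_done(): hands the job in, once; it reports no verdict.
The state is a dict: "time": time; "q": joint angles; "qd": joint speeds; "joint_efforts": joint torques, N m; "ee_pos": TCP position; "tcp_rot": TCP orientation; "wrist_force": force on the tool from outside, world axes, zero at the start; "torque": the same for the moment, N m; "opening": finger opening in m.
Only numpy, scipy, OpenCV 4.12 (cv2) and the standard library are available. Lean on these libraries where they do the work, as an engineer would, in place of code of your own. Each camera call takes 0.05 s, during which the arm holds its last target. There are 200 camera calls.

## Working session

There is one attempt and no reset: what is moved stays moved. The work goes in short steps, Python scripts to look and compute and a tool call to move; the robot and the scene stay as the last step left them, time stands still between calls to the robot, and variables do not carry over. Pictures are saved under pics/ and viewed, on a budget of 10 in all, crops included, one or two more only if the job needs it, and the job is handed in when it is done.

Besides the shell and the picture viewer there is one more tool, called after ">>>" as a command line: name --argument value ..., lists and objects as JSON in quotes. drive_tool: Moves the arm, as the interface text tells. Its arguments: {"type":"object","properties":{"plan":{"type":"array","items":{"type":"object","properties":{"dx":{"type":"number"},"dy":{"type":"number"},"dz":{"type":"number"},"roll":{"type":"number"},"hand":{"type":"number"}}}},"force":{"type":"number"}},"required":["plan"]}

```bash
mkdir -p pics; ls; python3 - <<'E'
from workcell import bot
import cv2,numpy as np
print(bot.get_obs(), bot.tips_ahead)
for n in ("scene","top"):
    c=bot.camera(n); cv2.imwrite(f"pics/{n}0.png",c["frame"][:,:,::-1]); np.savez(f"{n}0.npz",**c)
    print(n,c["mtx"].tolist(),c["R"].round(3).tolist(),c["t"].round(3).tolist(), (-c["R"].T@c["t"]).round(3))
a=cv2.imread("pics/scene0.png");b=cv2.imread("pics/top0.png")
E
```

```text
pics
{'time': 0.0, 'q': array([7.63745173e+01, 5.01181070e+00, 1.00342294e+01, 9.51005766e+01,
       1.29410284e-03, 9.00019677e+01]), 'qd': array([-0.03179477, -0.03760202, -0.04169714, -0.03525227, -0.02107601,
        0.03300948]), 'joint_efforts': array([-3.61797374e-04, -5.20394039e+01,  4.64797640e+01,  1.65970920e-02,
        1.09491673e-04,  7.88796910e-06]), 'ee_pos': array([0.12956322, 0.5345206 , 0.40397409]), 'tcp_rot': array([-1.79921842e+02, -1.29141752e-03,  1.66372548e+02]), 'wrist_force': array([ 0.1068503 ,  0.73751849, -0.89825349]), 'torque': array([ 0.06105634, -0.016007  ,  0.00658269]), 'opening': 0.08560942586920481} 0.1734
scene [[624.6013910765109, 0.0, 316.557579698894], [0.0, 624.6013910765109, 231.6959841307759], [0.0, 0.0, 1.0]] [[0.144, 0.99, -0.007], [0.798, -0.12, -0.591], [-0.585, 0.08, -0.807]] [-0.091, -0.355, 2.131] [ 1.544 -0.122  1.509]
top [[459.5206168622, 0.0, 323.2468269780726], [0.0, 459.5206168622, 240.3149878557674], [0.0, 0.0, 1.0]] [[-0.024, -1.0, 0.011], [-0.987, 0.022, -0.16], [0.159, -0.014, -0.987]] [0.003, 0.576, 1.209] [0.375 0.008 1.285]
```

View pics/scene0.png

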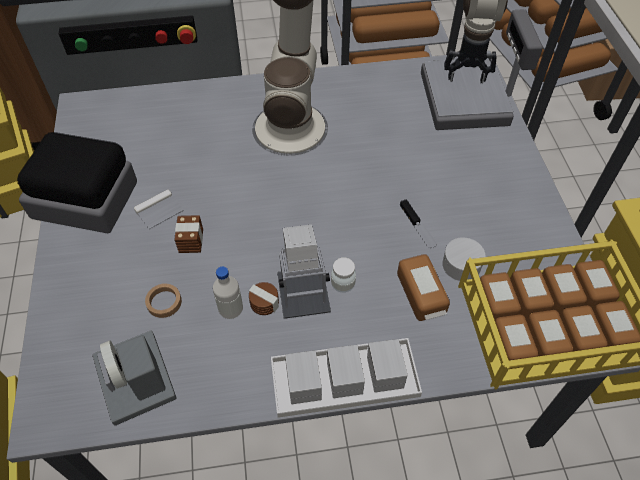

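View pics/top0.png

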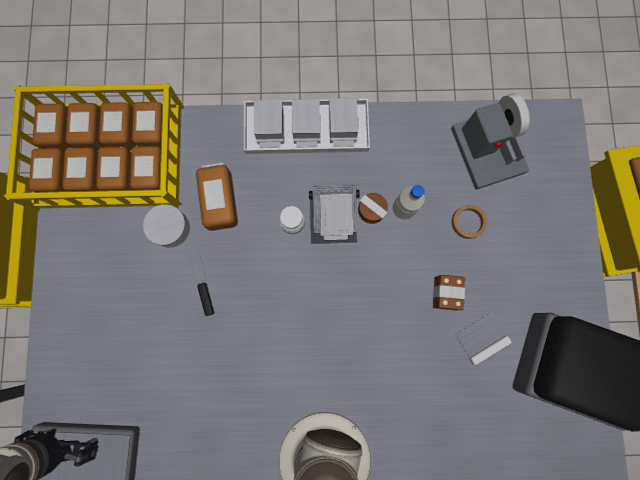

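The scene view shows the tin in its stand at (303,265), the knife at (411,212) with its blade towards (432,245), and the rectangular pile at (189,234). In the top view the tin is at (335,213), the knife handle at (205,299) with its tip near (198,252), and the pile at (449,292).

```bash
cat > h.py <<'E'
import numpy as np, cv2
def cloud(c):
    z=c["z_map"]; v,u=np.mgrid[:480,:640]; K=c["mtx"]
    P=np.stack([(u-K[0,2])/K[0,0]*z,(v-K[1,2])/K[1,1]*z,z],-1)
    X=(P-c["t"])@c["R"]; X[z==0]=np.nan; return X
def ray(c,uv,h):
    uv=np.atleast_2d(uv).astype(float); K=c["mtx"]
    d=np.c_[(uv-K[[0,1],[2,2]])/K[0,0],np.ones(len(uv))]@c["R"]; o=-c["R"].T@c["t"]
    return (o+d*((h-o[2])/d[:,2])[:,None])[:,:2]
def rect(xy):
    (cx,cy),(w,h),a=cv2.minAreaRect((np.asarray(xy)*1000).astype(np.float32))
    if w<h: w,h,a=h,w,a+90
    return np.round([cx,cy,w,h,(a+90)%180-90],1)   # mm, long-axis angle deg
def win(u0,u1,v0,v1):
    m=np.zeros((480,640),bool); m[v0:v1,u0:u1]=1; return m
E
python3 - <<'E'
from h import *
T=dict(np.load("top0.npz"));S=dict(np.load("scene0.npz"))
for n,c,wk,wp,wt in (("top",T,win(180,230,240,325),win(425,475,265,320),win(305,365,180,245)),("scene",S,win(395,440,195,255),win(165,210,205,260),win(270,335,220,320))):
    X=cloud(c);f=c["frame"].astype(int)
    k=wk&(f.max(2)<60); v,u=np.nonzero(k); print(n,"handle",k.sum(),rect(ray(c,np.c_[u,v],.022)), "z",np.nanmedian(X[k][:,2]),np.nanmax(X[k][:,2]))
    b=wk&~k&(X[...,2]>.006); print(" blade",b.sum(), rect(X[b][:,:2]) if b.sum()>3 else "")
    p=wp&(X[...,2]>.060); v,u=np.nonzero(p);print(" pile",p.sum(),rect(X[p][:,:2]),rect(ray(c,np.c_[u,v],.07)),"z",np.nanmedian(X[p][:,2]))
    t=wt&(X[...,2]>.17); Q=X[t]; 
    for _ in range(4):
        m=Q.mean(0);U,s,V=np.linalg.svd(Q-m,full_matrices=False);n_=V[2]*np.sign(V[2][2]); Q=Q[abs((Q-m)@n_)<.004]
    print(" lid",len(Q),m.round(4),n_.round(3),"tilt",np.degrees(np.arccos(n_[2])),"yaw",np.degrees(np.arctan2(-n_[1],-n_[0])), "z",Q[:,2].min(),Q[:,2].max())
    ex=np.array([-n_[0]/np.hypot(*n_[:2]),-n_[1]/np.hypot(*n_[:2]),0]);ey=np.cross([0,0,1],ex);ex=np.cross(ey,n_)
    r=rect(np.c_[Q@ex,Q@ey]); print("  in plane",r); C=(r[0]*ex+r[1]*ey)/1000+n_*(m@n_); print("  centre",C.round(4),"origin",(C-n_*.081).round(4))
E
```

```text
top handle 291 [425.4 314.4  88.   24.4  15.7] z 0.02173497500828704 0.029666612862712365
 blade 432 [474.4 322.1 235.2 131.8   1. ]
 pile 844 [ 426.2 -346.4   87.8   67.2   -6.2] [ 426.2 -344.8   87.9   67.6   -6.3] z 0.06864412364377012
 lid 396 [ 0.6005 -0.0407  0.2111] [-0.232  0.005  0.973] tilt 13.417789040594451 yaw -1.3311715096163388 z 0.2033224492303235 0.2220472653930489
  in plane [639.8 -27.3  93.9  73.2 -59.7]
  centre [ 0.6063 -0.0414  0.2125] origin [ 0.6251 -0.0418  0.1337]
scene handle 226 [432.8 312.3  94.6  28.8  15.8] z 0.021129361701867126 0.0316815286722065
 blade 491 [490.7 325.1 268.6 135.  -12.6]
 pile 609 [ 427.7 -346.9   96.5   67.8   -7.1] [ 432.5 -346.9   97.7   68.8   -6.1] z 0.0700551996416508
 lid 204 [ 0.6446 -0.0421  0.2073] [ 0.224 -0.019  0.974] tilt 12.969855531930081 yaw 175.0929704565859 z 0.19669191817766501 0.21928918585855806
  in plane [-576.   -13.8   84.7   77.2    5.8]
  centre [ 0.638  -0.0409  0.2088] origin [ 0.6199 -0.0394  0.1299]
```

```bash
python3 - <<'E'
from h import *
T=dict(np.load("top0.npz"));S=dict(np.load("scene0.npz"))
for c,u,vs in ((T,337,range(180,246,3)),(S,300,range(222,318,4))):
    X=cloud(c)
    print([tuple((X[v,u]*1000).round().astype(int)) for v in vs])
a=T["frame"][170:255,280:395];b=S["frame"][215:325,255:365]
im=np.hstack([cv2.resize(a,(400,296),interpolation=2),cv2.resize(b,(296,296),interpolation=2)])
cv2.imwrite("pics/c1.png",im[:,:,::-1])
E
```

```text
[(np.int64(759), np.int64(-55), np.int64(1)), (np.int64(750), np.int64(-55), np.int64(-1)), (np.int64(694), np.int64(-47), np.int64(164)), (np.int64(685), np.int64(-46), np.int64(171)), (np.int64(669), np.int64(-44), np.int64(199)), (np.int64(652), np.int64(-42), np.int64(236)), (np.int64(646), np.int64(-42), np.int64(231)), (np.int64(640), np.int64(-42), np.int64(229)), (np.int64(633), np.int64(-42), np.int64(225)), (np.int64(626), np.int64(-42), np.int64(223)), (np.int64(620), np.int64(-42), np.int64(221)), (np.int64(613), np.int64(-42), np.int64(219)), (np.int64(607), np.int64(-42), np.int64(213)), (np.int64(600), np.int64(-42), np.int64(210)), (np.int64(593), np.int64(-42), np.int64(207)), (np.int64(586), np.int64(-42), np.int64(207)), (np.int64(580), np.int64(-42), np.int64(202)), (np.int64(573), np.int64(-42), np.int64(200)), (np.int64(566), np.int64(-42), np.int64(196)), (np.int64(567), np.int64(-43), np.int64(148)), (np.int64(582), np.int64(-49), np.int64(9)), (np.int64(574), np.int64(-50), np.int64(1))]
[(np.int64(403), np.int64(-18), np.int64(-3)), (np.int64(572), np.int64(
[... 339 characters left out ...]
nt64(214)), (np.int64(667), np.int64(-46), np.int64(197)), (np.int64(673), np.int64(-47), np.int64(188)), (np.int64(681), np.int64(-48), np.int64(182)), (np.int64(687), np.int64(-49), np.int64(173)), (np.int64(692), np.int64(-50), np.int64(161)), (np.int64(610), np.int64(-44), np.int64(10)), (np.int64(620), np.int64(-45), np.int64(5)), (np.int64(633), np.int64(-47), np.int64(6)), (np.int64(644), np.int64(-49), np.int64(2)), (np.int64(690), np.int64(-53), np.int64(59)), (np.int64(673), np.int64(-52), np.int64(9)), (np.int64(687), np.int64(-54), np.int64(11)), (np.int64(699), np.int64(-56), np.int64(10)), (np.int64(709), np.int64(-57), np.int64(6)), (np.int64(723), np.int64(-59), np.int64(9))]
```

View pics/c1.png

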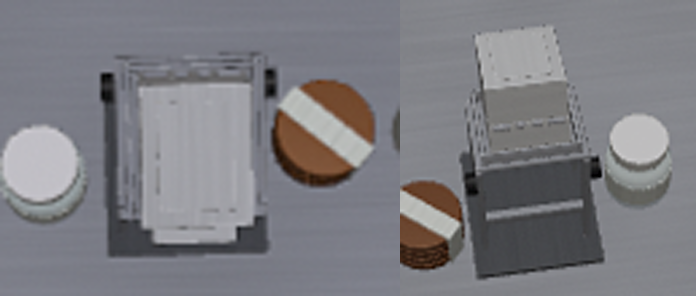

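>>> drive_tool --plan '[{"dx": -0.04,"dy": -0.02},{"dx": -0.08,"dy": -0.04},{"dx": -0.12,"dy": -0.06},{"dx": -0.16,"dy": -0.08},{"dx": -0.2,"dy": -0.1},{"dx": -0.24,"dy": -0.12},{"dx": -0.28,"dy": -0.14},{"dx": -0.32,"dy": -0.145},{"dx": -0.339,"dy": -0.145},{"dx": -0.339,"dy": -0.145},{"dx": -0.339,"dy": -0.145}]'

```text
invalid input at $.plan[0]: expected keys dx, dy, dz, roll, hand
```

>>> drive_tool --plan '[{"dx": -0.04,"dy": -0.02,"dz": 0,"roll": -0.1,"hand": 0.085},{"dx": -0.08,"dy": -0.04,"dz": 0,"roll": -0.2,"hand": 0.085},{"dx": -0.12,"dy": -0.06,"dz": 0,"roll": -0.3,"hand": 0.085},{"dx": -0.16,"dy": -0.08,"dz": 0,"roll": -0.4,"hand": 0.085},{"dx": -0.2,"dy": -0.1,"dz": 0,"roll": -0.5,"hand": 0.085},{"dx": -0.24,"dy": -0.12,"dz": 0,"roll": -0.511,"hand": 0.085},{"dx": -0.28,"dy": -0.14,"dz": 0,"roll": -0.511,"hand": 0.085},{"dx": -0.32,"dy": -0.144,"dz": 0,"roll": -0.511,"hand": 0.085},{"dx": -0.339,"dy": -0.144,"dz": 0,"roll": -0.511,"hand": 0.085},{"dx": -0.339,"dy": -0.144,"dz": 0,"roll": -0.511,"hand": 0.085},{"dx": -0.339,"dy": -0.144,"dz": 0,"roll": -0.511,"hand": 0.085}]'

```text
time: 1.02
ee_pos: [0.4266, 0.3137, 0.4038]
tcp_rot: [-180.0, -0.1, -164.5]
wrist_force: [0.2, -0.5, -0.5]
opening: 0.085
```

```bash
python3 - <<'E'
from h import *
from workcell import bot
T=dict(np.load("top0.npz"));S=dict(np.load("scene0.npz"))
def lid(c,w):
    X=cloud(c);Q=X[w&(X[...,2]>.17)]
    A=[]
    rng=np.random.default_rng(0);best=0
    for _ in range(500):
        p=Q[rng.choice(len(Q),3,replace=False)];n=np.cross(p[1]-p[0],p[2]-p[0]);n/=np.linalg.norm(n)+1e-12
        k=abs((Q-p[0])@n)<.003
        if abs(n[2])>.85 and k.sum()>best:best=k.sum();K=k
    Q=Q[K];m=Q.mean(0);n=np.linalg.svd(Q-m)[2][2];n*=np.sign(n[2])
    ex=np.cross([0,1,0],n);ex/=np.linalg.norm(ex);ey=np.cross(n,ex)
    r=rect(np.c_[Q@ex,Q@ey]);C=(r[0]*ex+r[1]*ey)/1000+n*(m@n)
    print(len(Q),"tilt",np.degrees(np.arccos(n[2])),"n",n.round(3),r,"C",C.round(4),"O",(C-.081*n).round(4))
lid(T,win(313,356,190,240)); lid(S,win(280,322,222,262))
c=bot.camera("wrist");np.savez("w1.npz",**c);cv2.imwrite("pics/w1.png",c["frame"][:,:,::-1])
print(bot.get_obs()["ee_pos"],bot.get_obs()["tcp_rot"],"cam",(-c["R"].T@c["t"]).round(3),c["R"].round(2).tolist(),c["mtx"][0])
E
```

```text
1115 tilt 21.974720720290442 n [-0.374 -0.007  0.927] [ 6.457e+02 -4.010e+01  9.960e+01  7.640e+01 -3.000e-01] C [ 0.6096 -0.0399  0.2147] O [ 0.6399 -0.0393  0.1396]
510 tilt 21.83667786501783 n [-0.371  0.023  0.928] [ 6.479e+02 -4.040e+01  1.059e+02  7.710e+01  3.000e-01] C [ 0.6114 -0.041   0.2161] O [ 0.6414 -0.0429  0.1409]
[0.4255084  0.31436075 0.40407474] [-1.79983834e+02 -7.90818732e-02 -1.64442979e+02] cam [0.357 0.295 0.373] [[-0.27, 0.96, -0.0], [0.93, 0.26, 0.28], [0.27, 0.07, -0.96]] [355.39747014   0.         323.0100711 ]
```

View pics/w1.png

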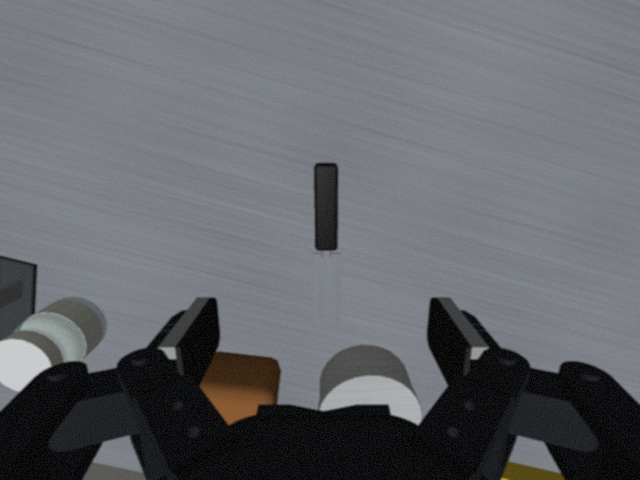

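```bash
python3 - <<'E'
from h import *
c=dict(np.load("w1.npz"));f=c["frame"].astype(int);X=cloud(c)
k=win(290,360,150,262)&(f.max(2)<70);v,u=np.nonzero(k)
print(rect(ray(c,np.c_[u,v],.022)),np.nanmedian(X[k][:,2]), rect(X[k&(X[...,2]>.018)][:,:2]))
E
```

```text
[423.8 315.7  87.8  22.8  16.1] 0.02199806576188571 [424.5 316.   87.2  22.9  15.9]
```

>>> drive_tool --plan '[{"dx": -0.015,"dy": 0.001,"dz": 0.04,"roll": 0,"hand": 0.085},{"dx": -0.027,"dy": 0.001,"dz": 0.08,"roll": 0,"hand": 0.07},{"dx": -0.027,"dy": 0.001,"dz": 0.12,"roll": 0,"hand": 0.05},{"dx": -0.027,"dy": 0.001,"dz": 0.15,"roll": 0,"hand": 0.036},{"dx": -0.027,"dy": 0.001,"dz": 0.175,"roll": 0,"hand": 0.036},{"dx": -0.027,"dy": 0.001,"dz": 0.195,"roll": 0,"hand": 0.036},{"dx": -0.027,"dy": 0.001,"dz": 0.21,"roll": 0,"hand": 0.036},{"dx": -0.027,"dy": 0.001,"dz": 0.216,"roll": 0,"hand": 0.036},{"dx": -0.027,"dy": 0.001,"dz": 0.216,"roll": 0,"hand": 0.036},{"dx": -0.027,"dy": 0.001,"dz": 0.216,"roll": 0,"hand": 0.036},{"dx": -0.027,"dy": 0.001,"dz": 0.216,"roll": 0,"hand": 0.036}]'

```text
time: 1.98
ee_pos: [0.4508, 0.3236, 0.1901]
tcp_rot: [180.0, 0.1, -164.3]
wrist_force: [-0.7, 0.3, -0.0]
opening: 0.0357
```

>>> drive_tool --plan '[{"dx": 0,"dy": 0,"dz": 0.003,"roll": 0,"hand": 0.036},{"dx": 0,"dy": 0,"dz": 0.006,"roll": 0,"hand": 0.036},{"dx": 0,"dy": 0,"dz": 0.008,"roll": 0,"hand": 0.036},{"dx": 0,"dy": 0,"dz": 0.008,"roll": 0,"hand": 0.036},{"dx": 0,"dy": 0,"dz": 0.008,"roll": 0,"hand": 0.036}]'

```text
time: 2.4
ee_pos: [0.4508, 0.3229, 0.1806]
tcp_rot: [-180.0, -0.0, -164.4]
wrist_force: [-0.2, -0.2, -0.0]
opening: 0.036
```

>>> drive_tool --plan '[{"dx": 0,"dy": 0,"dz": 0.003,"roll": 0,"hand": 0.036},{"dx": 0,"dy": 0,"dz": 0.003,"roll": 0,"hand": 0.036},{"dx": 0,"dy": 0,"dz": 0.003,"roll": 0,"hand": 0.01},{"dx": 0,"dy": 0,"dz": 0.003,"roll": 0,"hand": 0.01},{"dx": 0,"dy": 0,"dz": 0.003,"roll": 0,"hand": 0.01},{"dx": 0,"dy": 0,"dz": 0.003,"roll": 0,"hand": 0.01},{"dx": 0,"dy": 0,"dz": 0.003,"roll": 0,"hand": 0.01},{"dx": 0,"dy": 0,"dz": 0.003,"roll": 0,"hand": 0.01},{"dx": 0,"dy": 0,"dz": 0.003,"roll": 0,"hand": 0.01}]' --force 120

```text
time: 3.15
ee_pos: [0.4509, 0.323, 0.178]
tcp_rot: [180.0, 0.0, -164.3]
wrist_force: [-0.8, -0.8, 5.2]
opening: 0.0211
```

>>> drive_tool --plan '[{"dx": 0,"dy": 0,"dz": -0.02,"roll": 0,"hand": 0.01},{"dx": 0,"dy": 0,"dz": -0.05,"roll": 0,"hand": 0.01},{"dx": 0,"dy": 0,"dz": -0.085,"roll": 0,"hand": 0.01},{"dx": 0.01,"dy": -0.025,"dz": -0.115,"roll": 0.03,"hand": 0.01},{"dx": 0.02,"dy": -0.055,"dz": -0.14,"roll": 0.06,"hand": 0.01},{"dx": 0.03,"dy": -0.09,"dz": -0.155,"roll": 0.09,"hand": 0.01},{"dx": 0.042,"dy": -0.125,"dz": -0.165,"roll": 0.12,"hand": 0.01},{"dx": 0.054,"dy": -0.16,"dz": -0.17,"roll": 0.15,"hand": 0.01},{"dx": 0.066,"dy": -0.195,"dz": -0.17,"roll": 0.18,"hand": 0.01},{"dx": 0.078,"dy": -0.23,"dz": -0.17,"roll": 0.21,"hand": 0.01},{"dx": 0.09,"dy": -0.265,"dz": -0.17,"roll": 0.24,"hand": 0.01},{"dx": 0.102,"dy": -0.3,"dz": -0.17,"roll": 0.274,"hand": 0.01},{"dx": 0.112,"dy": -0.33,"dz": -0.17,"roll": 0.274,"hand": 0.01},{"dx": 0.1165,"dy": -0.3445,"dz": -0.17,"roll": 0.274,"hand": 0.01},{"dx": 0.1165,"dy": -0.3445,"dz": -0.17,"roll": 0.274,"hand": 0.01},{"dx": 0.1165,"dy": -0.3445,"dz": -0.17,"roll": 0.274,"hand": 0.01}]'

```text
time: 4.48
ee_pos: [0.4315, -0.0409, 0.3474]
tcp_rot: [180.0, -0.0, 179.8]
wrist_force: [0.1, 0.5, -0.8]
opening: 0.0211
```

```bash
python3 - <<'E'
from h import *
from workcell import bot
o=bot.get_obs();print(o["ee_pos"],o["tcp_rot"],o["wrist_force"],o["opening"])
for n in ("wrist","scene","top"):
    c=bot.camera(n);np.savez(n+"2.npz",**c)
    if n=="wrist": W=c["frame"]
    if n=="top": Tp=cv2.resize(c["frame"][200:275,285:385],(480,360),interpolation=2)
    if n=="scene": Sc=cv2.resize(c["frame"][200:290,255:375],(320,240),interpolation=2)
a=W[200:480,140:500]
im=np.zeros((600,800,3),np.uint8); im[:280,:360]=a; im[:240,360:680]=Sc; im[240:600,320:800]=Tp if 0 else im[240:600,320:800]
im2=np.zeros((600,800,3),np.uint8); im2[:280,:360]=a; im2[:240,370:690]=Sc; im2[282:582,:400]=cv2.resize(Tp,(400,300))
cv2.imwrite("pics/c2.png",im2[:,:,::-1])
E
```

```text
[ 0.43153202 -0.04085543  0.3473507 ] [ 1.79984683e+02 -2.18846008e-02  1.79826738e+02] [ 0.10901405  0.53475465 -0.77632623] 0.02112243597069658
```

View pics/c2.png

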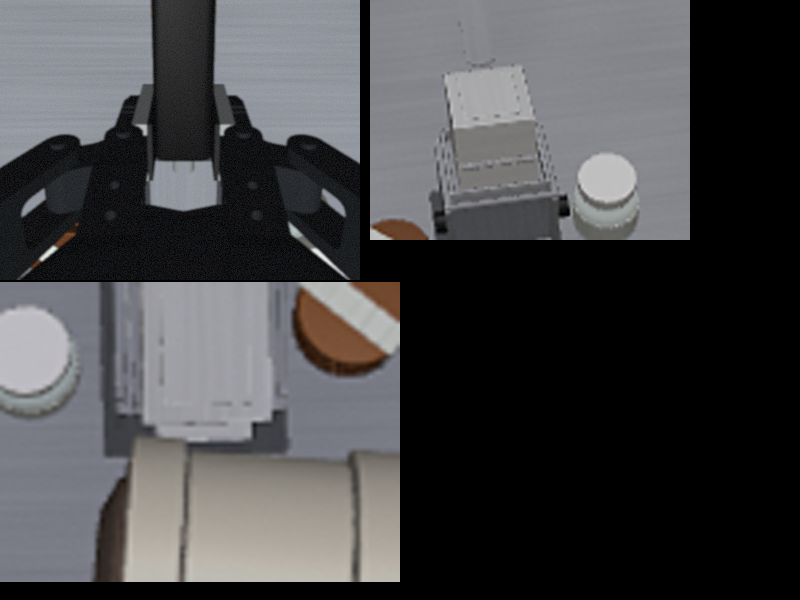

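The wrist crop shows the handle gripped straight between the pads. The scene crop shows the blade lined up in front of the lid, near scene pixel (296,217). I'll check its depth next.

```bash
python3 - <<'E'
from h import *
S=dict(np.load("scene2.npz"));X=cloud(S)
W=X[200:240,280:320].reshape(-1,3); k=(W[:,2]>.1)&(W[:,2]<.25)&(W[:,0]<.575)&(W[:,0]>.46)&(abs(W[:,1]+.04)<.03)
Q=W[k]; 
for a in np.arange(.46,.575,.01):
    q=Q[(Q[:,0]>=a)&(Q[:,0]<a+.01)]
    if len(q): print(a.round(3),len(q),np.median(q[:,2]).round(4),q[:,1].min().round(4),q[:,1].max().round(4))
E
```

```text
0.46 21 0.1814 -0.0562 -0.026
0.47 32 0.1817 -0.0547 -0.0266
0.48 38 0.1816 -0.0554 -0.0259
0.49 24 0.1819 -0.0561 -0.0272
0.5 34 0.1819 -0.0558 -0.0277
0.51 36 0.1824 -0.0541 -0.0267
0.52 31 0.1817 -0.0556 -0.0278
0.53 34 0.183 -0.0559 -0.0262
0.54 21 0.1829 -0.0546 -0.0304
0.56 27 0.1976 -0.0698 -0.0116
0.57 18 0.2003 -0.0681 -0.0124
```

>>> drive_tool --plan '[{"dx": -0.01,"dy": 0,"dz": 0.005,"roll": 0,"hand": 0.01},{"dx": -0.02,"dy": 0,"dz": 0.015,"roll": 0,"hand": 0.01},{"dx": -0.021,"dy": 0,"dz": 0.024,"roll": 0,"hand": 0.01},{"dx": -0.021,"dy": 0,"dz": 0.029,"roll": 0,"hand": 0.01},{"dx": -0.021,"dy": 0,"dz": 0.03,"roll": 0,"hand": 0.01},{"dx": -0.021,"dy": 0,"dz": 0.031,"roll": 0,"hand": 0.01},{"dx": -0.021,"dy": 0,"dz": 0.032,"roll": 0,"hand": 0.01},{"dx": -0.021,"dy": 0,"dz": 0.032,"roll": 0,"hand": 0.01},{"dx": -0.021,"dy": 0,"dz": 0.032,"roll": 0,"hand": 0.01}]'

```text
time: 5.38
ee_pos: [0.4525, -0.0403, 0.3161]
tcp_rot: [-180.0, 0.0, 179.9]
wrist_force: [-0.1, -0.4, -0.6]
opening: 0.0211
```

>>> drive_tool --plan '[{"dx": 0,"dy": 0,"dz": 0.001,"roll": 0,"hand": 0.01},{"dx": 0,"dy": 0,"dz": 0.001,"roll": 0,"hand": 0.01},{"dx": 0,"dy": 0,"dz": 0.001,"roll": 0,"hand": 0.01}]'

```text
time: 5.63
ee_pos: [0.4526, -0.0402, 0.3149]
tcp_rot: [-180.0, 0.0, 180.0]
wrist_force: [-0.2, 0.1, -0.8]
opening: 0.0216
```

>>> drive_tool --plan '[{"dx": 0,"dy": 0,"dz": 0.001,"roll": 0,"hand": 0.01},{"dx": 0,"dy": 0,"dz": 0.001,"roll": 0,"hand": 0.01},{"dx": 0,"dy": 0,"dz": 0.001,"roll": 0,"hand": 0.01}]'

```text
time: 5.88
ee_pos: [0.4526, -0.0402, 0.314]
tcp_rot: [-180.0, 0.0, 180.0]
wrist_force: [-0.5, -0.2, 1.9]
opening: 0.0211
```

>>> drive_tool --plan '[{"dx": -0.002,"dy": 0,"dz": -0.0012,"roll": 0,"hand": 0.01},{"dx": -0.004,"dy": 0,"dz": -0.002,"roll": 0,"hand": 0.01},{"dx": -0.006,"dy": 0,"dz": -0.0028,"roll": 0,"hand": 0.01},{"dx": -0.008,"dy": 0,"dz": -0.0036,"roll": 0,"hand": 0.01},{"dx": -0.01,"dy": 0,"dz": -0.0044,"roll": 0,"hand": 0.01},{"dx": -0.012,"dy": 0,"dz": -0.0052,"roll": 0,"hand": 0.01},{"dx": -0.012,"dy": 0,"dz": -0.0052,"roll": 0,"hand": 0.01},{"dx": -0.012,"dy": 0,"dz": -0.0052,"roll": 0,"hand": 0.01}]'

```text
time: 6.55
ee_pos: [0.465, -0.0402, 0.319]
tcp_rot: [-180.0, 0.1, 180.0]
wrist_force: [-0.9, 0.6, 1.3]
opening: 0.0215
```

>>> drive_tool --plan '[{"dx": -0.001,"dy": 0,"dz": -0.0004,"roll": 0,"hand": 0.01},{"dx": -0.0015,"dy": 0,"dz": -0.0008,"roll": 0,"hand": 0.01},{"dx": -0.0015,"dy": 0,"dz": -0.0025,"roll": 0,"hand": 0.01},{"dx": -0.0015,"dy": 0,"dz": -0.0035,"roll": 0,"hand": 0.01},{"dx": -0.0015,"dy": 0,"dz": -0.0035,"roll": 0,"hand": 0.01}]'

```text
time: 6.97
ee_pos: [0.4661, -0.0402, 0.3221]
tcp_rot: [180.0, -0.0, 180.0]
wrist_force: [0.2, 0.4, -4.5]
opening: 0.0212
```

>>> drive_tool --plan '[{"dx": 0.0005,"dy": 0,"dz": -0.0015,"roll": 0,"hand": 0.01},{"dx": 0.001,"dy": 0,"dz": -0.003,"roll": 0,"hand": 0.01},{"dx": 0.0015,"dy": 0,"dz": -0.0045,"roll": 0,"hand": 0.01},{"dx": 0.002,"dy": 0,"dz": -0.006,"roll": 0,"hand": 0.01},{"dx": 0.002,"dy": 0,"dz": -0.006,"roll": 0,"hand": 0.01}]'

```text
time: 7.38
ee_pos: [0.4639, -0.0402, 0.3279]
tcp_rot: [180.0, -0.1, 180.0]
wrist_force: [2.0, 0.4, -9.7]
opening: 0.0211
```

```bash
cat > chk.py <<'E'
from h import *
from workcell import bot
import sys
S=bot.camera("scene");np.savez("scene_last.npz",**S);X=cloud(S)
Q=X[185:250,270:330].reshape(-1,3);Q=Q[(Q[:,2]>.1)&(abs(Q[:,1]+.04)<.013)]
o=np.array([.640,.140])
for a in np.arange(.46,.70,.01):
    q=Q[(Q[:,0]>=a)&(Q[:,0]<a+.01)]
    if len(q): print(a.round(2),len(q),np.median(q[:,2]).round(4),end=" | ")
if len(sys.argv)>1: cv2.imwrite(sys.argv[1],cv2.resize(S["frame"][150:330,200:440],(800,600),interpolation=2)[:,:,::-1])
print(bot.get_obs()["wrist_force"],bot.get_obs()["time"])
E
python3 chk.py
```

```text
0.46 21 0.1728 | 0.47 87 0.2297 | 0.48 69 0.1712 | 0.49 33 0.1617 | 0.5 28 0.1603 | 0.51 32 0.1594 | 0.52 29 0.1596 | 0.53 16 0.1593 | 0.56 11 0.1993 | 0.57 20 0.2015 | 0.58 24 0.2077 | 0.59 22 0.2097 | 0.6 21 0.2155 | 0.61 27 0.2188 | 0.62 20 0.2222 | 0.63 28 0.2275 | 0.64 24 0.23 | 0.65 47 0.2304 | 0.66 6 0.2282 | [  1.36577455  -0.45647903 -10.79431474] 7.4333
```

>>> drive_tool --plan '[{"dx": 0,"dy": 0,"dz": -0.001,"roll": 0,"hand": 0.01},{"dx": 0,"dy": 0,"dz": -0.002,"roll": 0,"hand": 0.01},{"dx": 0,"dy": 0,"dz": -0.003,"roll": 0,"hand": 0.01},{"dx": 0,"dy": 0,"dz": -0.004,"roll": 0,"hand": 0.01}]'

```text
time: 7.77
ee_pos: [0.4638, -0.0402, 0.3323]
tcp_rot: [180.0, -0.1, 180.0]
wrist_force: [0.1, 0.9, -11.8]
opening: 0.0212
```

```bash
python3 chk.py
```

```text
0.46 27 0.1778 | 0.47 90 0.1901 | 0.48 59 0.1747 | 0.49 37 0.1632 | 0.5 25 0.1612 | 0.51 34 0.1619 | 0.52 32 0.1602 | 0.53 16 0.1616 | 0.56 16 0.1979 | 0.57 13 0.2017 | 0.58 26 0.2071 | 0.59 22 0.2108 | 0.6 26 0.2152 | 0.61 20 0.2187 | 0.62 26 0.2232 | 0.63 23 0.2269 | 0.64 28 0.2304 | 0.65 50 0.2304 | 0.66 3 0.2255 | [ -1.83386249   0.38325943 -12.50908863] 7.8167
```

```bash
python3 - <<'E'
from workcell import bot
o=bot.get_obs();print(o["wrist_force"],o["torque"],o["opening"])
E
python3 chk.py pics/s3.png
```

```text
[ -1.83386249   0.38325943 -12.50908863] [0.08951691 1.42596531 0.01723232] 0.021618522588226198
0.46 27 0.1771 | 0.47 97 0.1959 | 0.48 59 0.1729 | 0.49 29 0.1634 | 0.5 28 0.1646 | 0.51 36 0.1615 | 0.52 29 0.1602 | 0.53 18 0.1616 | 0.56 14 0.1983 | 0.57 14 0.2021 | 0.58 26 0.2069 | 0.59 24 0.2115 | 0.6 21 0.2142 | 0.61 23 0.2192 | 0.62 22 0.2232 | 0.63 25 0.227 | 0.64 28 0.2304 | 0.65 47 0.2302 | 0.66 6 0.2321 | [-2.01499857e+00 -6.80474523e-03 -1.15746751e+01] 7.8667
```

View pics/s3.png

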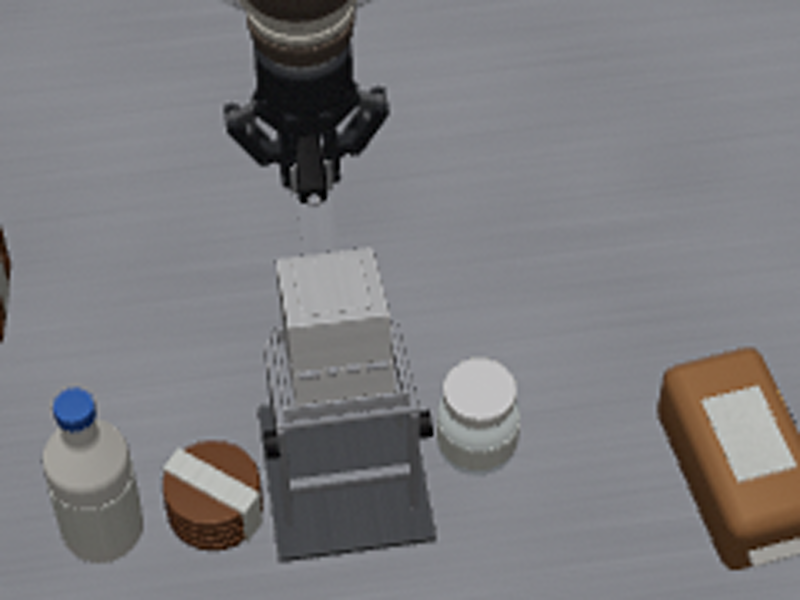

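>>> drive_tool --plan '[{"dx": 0,"dy": 0,"dz": 0.003,"roll": 0,"hand": 0.01},{"dx": -0.0005,"dy": 0,"dz": 0.007,"roll": 0,"hand": 0.01},{"dx": -0.001,"dy": 0,"dz": 0.011,"roll": 0,"hand": 0.01},{"dx": -0.0015,"dy": 0,"dz": 0.016,"roll": 0,"hand": 0.01},{"dx": -0.002,"dy": 0,"dz": 0.021,"roll": 0,"hand": 0.01},{"dx": -0.0025,"dy": 0,"dz": 0.026,"roll": 0,"hand": 0.01},{"dx": -0.003,"dy": 0,"dz": 0.031,"roll": 0,"hand": 0.01},{"dx": -0.004,"dy": 0,"dz": 0.036,"roll": 0,"hand": 0.01},{"dx": -0.005,"dy": 0,"dz": 0.041,"roll": 0,"hand": 0.01}]' --force 40

```text
time: 8.62
ee_pos: [0.4679, -0.0403, 0.292]
tcp_rot: [-180.0, -0.1, 179.9]
wrist_force: [-22.4, 0.2, 2.6]
opening: 0.0214
```

```bash
python3 chk.py
```

```text
0.46 20 0.1363 | 0.47 57 0.1705 | 0.48 79 0.1505 | 0.49 29 0.1362 | 0.5 126 0.2654 | 0.51 20 0.1383 | 0.52 7 0.1415 | 0.56 11 0.1997 | 0.57 19 0.2017 | 0.58 22 0.2063 | 0.59 22 0.2111 | 0.6 27 0.2143 | 0.61 19 0.2191 | 0.62 23 0.2229 | 0.63 24 0.2264 | 0.64 25 0.2312 | 0.65 48 0.2301 | 0.66 7 0.2313 | [-15.01158472  -0.56551962   3.05426001] 8.6667
```

>>> drive_tool --plan '[{"dx": 0.001,"dy": 0,"dz": 0.004,"roll": 0,"hand": 0.01},{"dx": 0,"dy": 0,"dz": 0.008,"roll": 0,"hand": 0.01},{"dx": -0.001,"dy": 0,"dz": 0.012,"roll": 0,"hand": 0.01},{"dx": -0.003,"dy": 0,"dz": 0.0155,"roll": 0,"hand": 0.01},{"dx": -0.005,"dy": 0,"dz": 0.0195,"roll": 0,"hand": 0.01},{"dx": -0.007,"dy": 0,"dz": 0.0235,"roll": 0,"hand": 0.01},{"dx": -0.008,"dy": 0,"dz": 0.0265,"roll": 0,"hand": 0.01}]'

```text
time: 9.25
ee_pos: [0.4759, -0.0403, 0.2648]
tcp_rot: [-180.0, -0.2, 179.9]
wrist_force: [-16.7, -0.3, 4.4]
opening: 0.0213
```

```bash
python3 chk.py
```

```text
0.46 11 0.1051 | 0.47 14 0.1131 | 0.48 64 0.1428 | 0.49 58 0.1234 | 0.5 58 0.2559 | 0.51 143 0.2624 | 0.56 11 0.198 | 0.57 20 0.2009 | 0.58 19 0.2069 | 0.59 23 0.2112 | 0.6 25 0.2144 | 0.61 23 0.2175 | 0.62 23 0.2221 | 0.63 22 0.2265 | 0.64 30 0.2298 | 0.65 39 0.2312 | 0.66 12 0.2292 | [-17.065791    -0.93226467   3.31537209] 9.3
```

>>> drive_tool --plan '[{"dx": 0,"dy": 0,"dz": 0.003,"roll": 0,"hand": 0.01},{"dx": -0.003,"dy": 0,"dz": 0.006,"roll": 0,"hand": 0.01},{"dx": -0.006,"dy": 0,"dz": 0.0095,"roll": 0,"hand": 0.01},{"dx": -0.009,"dy": 0,"dz": 0.013,"roll": 0,"hand": 0.01},{"dx": -0.012,"dy": 0,"dz": 0.016,"roll": 0,"hand": 0.01},{"dx": -0.014,"dy": 0,"dz": 0.019,"roll": 0,"hand": 0.01},{"dx": -0.014,"dy": 0,"dz": 0.019,"roll": 0,"hand": 0.01}]'

```text
time: 9.88
ee_pos: [0.4907, -0.0402, 0.2457]
tcp_rot: [180.0, -0.1, 180.0]
wrist_force: [-10.3, -0.1, -0.4]
opening: 0.021
```

```bash
python3 chk.py
```

```text
0.48 2 0.11 | 0.49 14 0.152 | 0.5 38 0.1604 | 0.51 16 0.2448 | 0.52 175 0.2454 | 0.53 73 0.2953 | 0.54 17 0.3354 | 0.55 1 0.3438 | 0.56 10 0.2047 | 0.57 23 0.2088 | 0.58 23 0.2136 | 0.59 25 0.2161 | 0.6 21 0.2194 | 0.61 26 0.2216 | 0.62 24 0.2255 | 0.63 29 0.2283 | 0.64 27 0.2323 | 0.65 35 0.2334 | 0.66 18 0.2302 | [-8.5505932   0.17229522 -0.29943818] 9.9333
```

>>> drive_tool --plan '[{"dx": 0,"dy": 0,"dz": 0,"roll": 0,"hand": 0.01},{"dx": 0,"dy": 0,"dz": -0.003,"roll": 0,"hand": 0.01},{"dx": 0,"dy": 0,"dz": -0.006,"roll": 0,"hand": 0.01},{"dx": 0,"dy": 0,"dz": -0.01,"roll": 0,"hand": 0.01},{"dx": 0,"dy": 0,"dz": -0.014,"roll": 0,"hand": 0.01},{"dx": 0,"dy": 0,"dz": -0.018,"roll": 0,"hand": 0.01},{"dx": 0,"dy": 0,"dz": -0.022,"roll": 0,"hand": 0.01},{"dx": 0,"dy": 0,"dz": -0.026,"roll": 0,"hand": 0.01},{"dx": 0,"dy": 0,"dz": -0.03,"roll": 0,"hand": 0.01},{"dx": 0,"dy": 0,"dz": -0.03,"roll": 0,"hand": 0.01}]' --force 90

```text
time: 10.77
ee_pos: [0.4914, -0.0403, 0.2769]
tcp_rot: [-180.0, 0.1, 180.0]
wrist_force: [-0.3, 0.6, -1.8]
opening: 0.0214
```

```bash
python3 chk.py pics/s4.png
```

```text
0.46 1 0.1015 | 0.47 1 0.108 | 0.48 7 0.1343 | 0.49 9 0.1739 | 0.5 49 0.1921 | 0.51 16 0.2131 | 0.52 156 0.2723 | 0.53 53 0.3083 | 0.56 1 0.2291 | 0.57 24 0.2325 | 0.58 26 0.2339 | 0.59 36 0.2355 | 0.6 32 0.2351 | 0.61 27 0.237 | 0.62 36 0.2372 | 0.63 35 0.2362 | 0.64 31 0.2368 | 0.65 36 0.2371 | 0.66 32 0.2369 | 0.67 1 0.2401 | [-0.06645364  0.09246604 -1.47798407] 10.8167
```

View pics/s4.png

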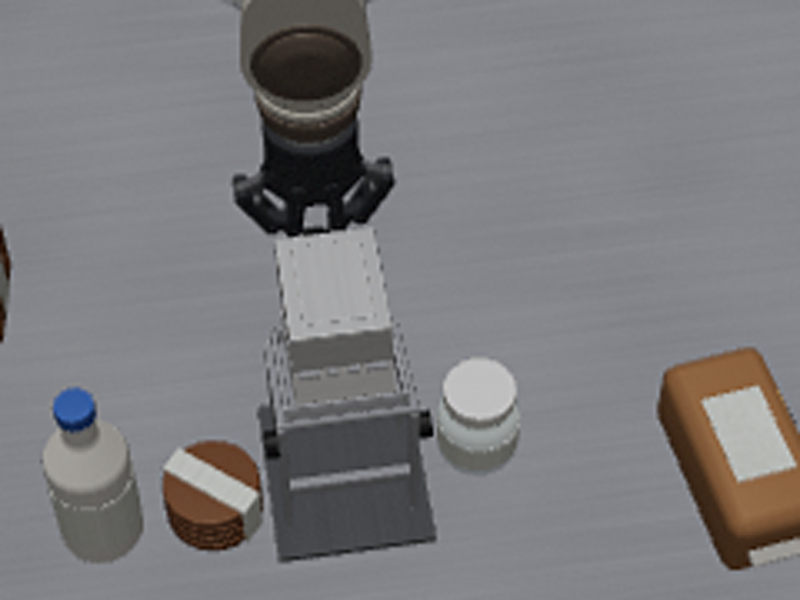

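>>> drive_tool --plan '[{"dx": -0.003,"dy": 0,"dz": -0.006,"roll": 0,"hand": 0.01},{"dx": -0.007,"dy": 0,"dz": -0.014,"roll": 0,"hand": 0.01},{"dx": -0.011,"dy": 0,"dz": -0.023,"roll": 0,"hand": 0.01},{"dx": -0.014,"dy": 0,"dz": -0.033,"roll": 0,"hand": 0.01},{"dx": -0.017,"dy": 0,"dz": -0.043,"roll": 0,"hand": 0.01},{"dx": -0.02,"dy": 0,"dz": -0.053,"roll": 0,"hand": 0.01},{"dx": -0.022,"dy": 0,"dz": -0.063,"roll": 0,"hand": 0.01},{"dx": -0.024,"dy": 0,"dz": -0.073,"roll": 0,"hand": 0.01},{"dx": -0.03,"dy": 0,"dz": -0.08,"roll": 0,"hand": 0.01},{"dx": -0.037,"dy": 0,"dz": -0.086,"roll": 0,"hand": 0.01},{"dx": -0.044,"dy": 0,"dz": -0.091,"roll": 0,"hand": 0.01},{"dx": -0.044,"dy": 0,"dz": -0.091,"roll": 0,"hand": 0.01}]'

```text
time: 11.82
ee_pos: [0.5362, -0.0403, 0.3682]
tcp_rot: [-180.0, 0.1, 180.0]
wrist_force: [0.9, -0.3, -0.9]
opening: 0.0213
```

```bash
python3 chk.py pics/s5.png
```

```text
0.49 7 0.1766 | 0.5 6 0.186 | 0.51 4 0.1955 | 0.52 11 0.2049 | 0.53 13 0.2145 | 0.54 70 0.2653 | 0.55 59 0.2653 | 0.56 17 0.3396 | 0.57 115 0.3486 | 0.59 9 0.2682 | 0.6 26 0.2695 | 0.61 5 0.2751 | 0.62 12 0.2882 | 0.63 53 0.289 | 0.64 54 0.2808 | 0.65 67 0.272 | 0.66 55 0.2619 | 0.67 48 0.2543 | 0.68 1 0.2537 | [-0.68060562 -0.4030559  -0.71247507] 11.8667
```

View pics/s5.png

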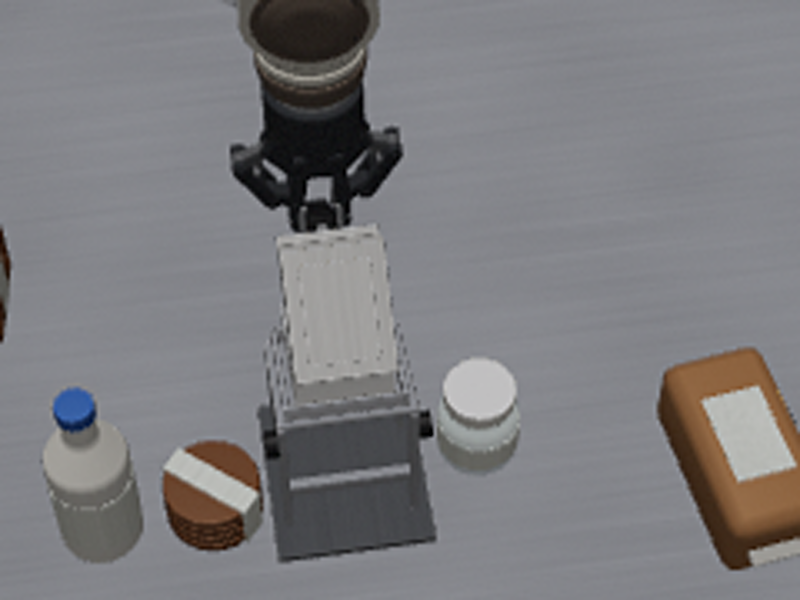

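>>> drive_tool --plan '[{"dx": -0.006,"dy": 0,"dz": -0.004,"roll": 0,"hand": 0.01},{"dx": -0.013,"dy": 0,"dz": -0.007,"roll": 0,"hand": 0.01},{"dx": -0.02,"dy": 0,"dz": -0.01,"roll": 0,"hand": 0.01},{"dx": -0.027,"dy": 0,"dz": -0.0125,"roll": 0,"hand": 0.01},{"dx": -0.035,"dy": 0,"dz": -0.0145,"roll": 0,"hand": 0.01},{"dx": -0.043,"dy": 0,"dz": -0.016,"roll": 0,"hand": 0.01},{"dx": -0.051,"dy": 0,"dz": -0.017,"roll": 0,"hand": 0.01},{"dx": -0.059,"dy": 0,"dz": -0.0175,"roll": 0,"hand": 0.01},{"dx": -0.067,"dy": 0,"dz": -0.0175,"roll": 0,"hand": 0.01},{"dx": -0.067,"dy": 0,"dz": -0.0175,"roll": 0,"hand": 0.01}]'

```text
time: 12.7
ee_pos: [0.6033, -0.0403, 0.3826]
tcp_rot: [180.0, -0.2, 180.0]
wrist_force: [-0.3, 0.7, -7.1]
opening: 0.0215
```

```bash
python3 chk.py
```

```text
0.55 5 0.1874 | 0.56 8 0.1947 | 0.57 5 0.2025 | 0.58 10 0.2105 | 0.59 13 0.2203 | 0.6 18 0.245 | 0.61 53 0.2914 | 0.62 28 0.3069 | 0.63 136 0.3768 | 0.64 182 0.4178 | 0.65 45 0.2994 | 0.66 35 0.2936 | 0.67 37 0.2952 | 0.68 30 0.2959 | 0.69 57 0.297 | [-1.37343946 -0.11922133 -7.02829878] 12.75
```

>>> drive_tool --plan '[{"dx": 0,"dy": 0,"dz": 0.004,"roll": 0,"hand": 0.01},{"dx": -0.004,"dy": 0,"dz": 0.005,"roll": 0,"hand": 0.01},{"dx": -0.008,"dy": 0,"dz": 0.006,"roll": 0,"hand": 0.01},{"dx": -0.012,"dy": 0,"dz": 0.006,"roll": 0,"hand": 0.01},{"dx": -0.012,"dy": 0,"dz": 0.006,"roll": 0,"hand": 0.01}]'

```text
time: 13.17
ee_pos: [0.6146, -0.0403, 0.3782]
tcp_rot: [-180.0, 0.0, 180.0]
wrist_force: [-0.1, 0.5, -2.5]
opening: 0.0209
```

```bash
python3 chk.py pics/s6.png
```

```text
0.56 7 0.1804 | 0.57 9 0.1906 | 0.58 6 0.1947 | 0.59 9 0.2071 | 0.6 7 0.2159 | 0.61 9 0.2385 | 0.62 43 0.2906 | 0.63 27 0.3023 | 0.64 93 0.3764 | 0.65 215 0.4061 | 0.66 77 0.4625 | 0.67 63 0.2986 | 0.68 33 0.2941 | 0.69 40 0.2947 | [ 0.6404537   0.48213054 -2.93720983] 13.2167
```

View pics/s6.png

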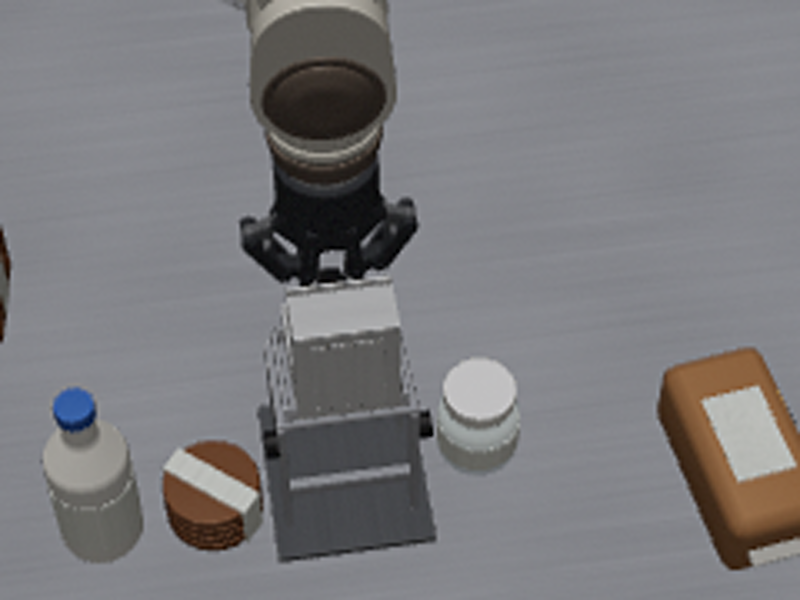

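>>> drive_tool --plan '[{"dx": 0.01,"dy": 0,"dz": 0.001,"roll": 0,"hand": 0.01},{"dx": 0.025,"dy": 0,"dz": 0.004,"roll": 0,"hand": 0.01},{"dx": 0.05,"dy": 0,"dz": 0.008,"roll": 0,"hand": 0.01},{"dx": 0.08,"dy": 0,"dz": 0.01,"roll": 0,"hand": 0.01},{"dx": 0.11,"dy": 0.01,"dz": 0.02,"roll": 0,"hand": 0.01},{"dx": 0.13,"dy": 0.04,"dz": 0.03,"roll": -0.04,"hand": 0.01},{"dx": 0.145,"dy": 0.078,"dz": 0.035,"roll": -0.08,"hand": 0.01},{"dx": 0.155,"dy": 0.116,"dz": 0.04,"roll": -0.12,"hand": 0.01},{"dx": 0.16,"dy": 0.155,"dz": 0.05,"roll": -0.16,"hand": 0.01},{"dx": 0.163,"dy": 0.194,"dz": 0.06,"roll": -0.2,"hand": 0.01},{"dx": 0.163,"dy": 0.233,"dz": 0.07,"roll": -0.24,"hand": 0.01},{"dx": 0.163,"dy": 0.272,"dz": 0.075,"roll": -0.276,"hand": 0.01},{"dx": 0.163,"dy": 0.31,"dz": 0.078,"roll": -0.276,"hand": 0.01},{"dx": 0.163,"dy": 0.345,"dz": 0.078,"roll": -0.276,"hand": 0.01},{"dx": 0.163,"dy": 0.363,"dz": 0.078,"roll": -0.276,"hand": 0.01},{"dx": 0.163,"dy": 0.363,"dz": 0.078,"roll": -0.276,"hand": 0.01},{"dx": 0.163,"dy": 0.363,"dz": 0.078,"roll": -0.276,"hand": 0.01}]'

```text
time: 14.63
ee_pos: [0.4512, 0.3237, 0.3007]
tcp_rot: [180.0, 0.0, -164.1]
wrist_force: [1.4, -0.6, -1.0]
opening: 0.0208
```

```bash
cat > lid.py <<'E'
from h import *
from workcell import bot
S=bot.camera("scene");X=cloud(S)
Q=X[150:320,240:345].reshape(-1,3);Q=Q[(Q[:,2]>.15)&(abs(Q[:,1]+.04)<.03)&(Q[:,0]>.6)]
# side view of lid: back face (far side) and end face
B=Q[Q[:,2]<.285]; 
for z in np.arange(.19,.31,.01):
    q=Q[(Q[:,2]>=z)&(Q[:,2]<z+.01)]
    if len(q): print(z.round(2),len(q),np.percentile(q[:,0],[5,50,95]).round(3))
T=bot.camera("top");X=cloud(T);K=X[230:330,170:240].reshape(-1,3)
f=T["frame"][230:330,170:240].reshape(-1,3).max(1)<60
print("black pts z>.03",[(p*1000).round() for p in K[f&(K[:,2]>.03)&(K[:,2]<.14)][::6]])
print(bot.get_obs()["ee_pos"],bot.get_obs()["tcp_rot"])
E
python3 lid.py
```

```text
0.19 19 [0.711 0.713 0.714]
0.2 46 [0.712 0.714 0.717]
0.21 56 [0.711 0.715 0.718]
0.22 59 [0.712 0.715 0.717]
0.23 57 [0.711 0.714 0.717]
0.24 56 [0.71  0.713 0.716]
0.25 70 [0.709 0.712 0.716]
0.26 56 [0.709 0.712 0.715]
0.27 67 [0.708 0.712 0.715]
0.28 93 [0.678 0.709 0.713]
0.29 378 [0.67  0.691 0.71 ]
0.3 26 [0.669 0.673 0.701]
black pts z>.03 [array([443., 312., 137.]), array([441., 316., 133.]), array([438., 319., 138.]), array([439., 308., 123.]), array([436., 317., 127.]), array([434., 329., 130.]), array([434., 314., 129.]), array([431., 326., 130.]), array([431., 312., 128.]), array([429., 325., 127.]), array([429., 311., 122.]), array([427., 322., 125.]), array([427., 309., 121.]), array([424., 321., 122.]), array([424., 308., 115.]), array([422., 319., 118.]), array([422., 305., 117.]), array([419., 317., 115.]), array([419., 303., 112.]), array([417., 315., 115.]), array([417., 300., 106.]), array([414., 311., 110.]), array([412., 322., 108.]), array([412., 305., 103.]), array([409., 314., 109.]), array([409., 301., 102.]), array([407., 308., 104.]), array([405., 316.,  99.]), array([402., 318., 102.])]
[0.45144985 0.32225729 0.30076374] [-1.79998029e+02  3.01316677e-02 -1.64247722e+02]
```

>>> drive_tool --plan '[{"dx": 0,"dy": 0,"dz": 0.02,"roll": 0,"hand": 0.01},{"dx": 0,"dy": 0,"dz": 0.04,"roll": 0,"hand": 0.01},{"dx": 0,"dy": 0,"dz": 0.06,"roll": 0,"hand": 0.01},{"dx": 0,"dy": 0,"dz": 0.07,"roll": 0,"hand": 0.01},{"dx": 0,"dy": 0,"dz": 0.075,"roll": 0,"hand": 0.01},{"dx": 0,"dy": 0,"dz": 0.08,"roll": 0,"hand": 0.01},{"dx": 0,"dy": 0,"dz": 0.085,"roll": 0,"hand": 0.01},{"dx": 0,"dy": 0,"dz": 0.09,"roll": 0,"hand": 0.01},{"dx": 0,"dy": 0,"dz": 0.095,"roll": 0,"hand": 0.01},{"dx": 0,"dy": 0,"dz": 0.1,"roll": 0,"hand": 0.01},{"dx": 0,"dy": 0,"dz": 0.105,"roll": 0,"hand": 0.01},{"dx": 0,"dy": 0,"dz": 0.105,"roll": 0,"hand": 0.01}]' --force 25

```text
time: 15.73
ee_pos: [0.4569, 0.3252, 0.205]
tcp_rot: [179.7, 1.4, -164.3]
wrist_force: [17.4, 4.9, 33.4]
opening: 0.0214
```

>>> drive_tool --plan '[{"dx": 0,"dy": 0,"dz": 0.004,"roll": 0,"hand": 0.01},{"dx": 0,"dy": 0,"dz": 0.008,"roll": 0,"hand": 0.01},{"dx": 0,"dy": 0,"dz": 0.012,"roll": 0,"hand": 0.01},{"dx": 0,"dy": 0,"dz": 0.015,"roll": 0,"hand": 0.01},{"dx": 0,"dy": 0,"dz": 0.0165,"roll": 0,"hand": 0.01},{"dx": 0,"dy": 0,"dz": 0.0165,"roll": 0,"hand": 0.01}]'

```text
time: 16.23
ee_pos: [0.4533, 0.3237, 0.1826]
tcp_rot: [179.8, 0.5, -164.3]
wrist_force: [4.6, 3.1, 11.4]
opening: 0.0215
```

```bash
cat > kn.py <<'E'
from h import *
from workcell import bot
T=bot.camera("scene");X=cloud(T);K=X.reshape(-1,3)
f=T["frame"].reshape(-1,3).max(1)<60
k=f&(K[:,2]>.012)&(K[:,2]<.06)&(K[:,0]>.34)&(K[:,0]<.52)&(K[:,1]>.26)&(K[:,1]<.37);Q=K[k]
print(len(Q),rect(Q[:,:2]));
s=(Q[:,:2]-[.4245,.3155])@[.962,.272]
for a in np.arange(-.09,.09,.012):
    q=Q[(s>=a)&(s<a+.012)]
    if len(q):print(a.round(3),len(q),np.median(q[:,2]).round(4),end=" | ")
E
python3 kn.py
```

```text
147 [443.1 307.2  84.4  59.4  44.6]
-0.042 1 0.0217 | -0.03 1 0.0284 | -0.018 5 0.0255 | -0.006 2 0.0287 | 0.018 22 0.0359 | 0.03 78 0.0364 | 0.042 38 0.0325 |
```

>>> drive_tool --plan '[{"dx": 0,"dy": 0,"dz": 0.001,"roll": 0,"hand": 0.01},{"dx": 0,"dy": 0,"dz": 0.002,"roll": 0,"hand": 0.01},{"dx": 0,"dy": 0,"dz": 0.003,"roll": 0,"hand": 0.01},{"dx": 0,"dy": 0,"dz": 0.004,"roll": 0,"hand": 0.01},{"dx": 0,"dy": 0,"dz": 0.004,"roll": 0,"hand": 0.01}]' --force 20

```text
time: 16.7
ee_pos: [0.4534, 0.3239, 0.1794]
tcp_rot: [179.8, 0.5, -164.3]
wrist_force: [4.1, 2.0, 17.4]
opening: 0.0213
```

```bash
python3 kn.py
```

```text
188 [435.6 332.   89.2  76.4  -4.5]
-0.042 3 0.0244 | -0.03 1 0.0228 | -0.018 4 0.0271 | -0.006 3 0.0282 | 0.006 1 0.0213 | 0.018 32 0.0378 | 0.03 88 0.039 | 0.042 56 0.0311 |
```

>>> drive_tool --plan '[{"dx": 0,"dy": 0,"dz": 0,"roll": 0,"hand": 0.024},{"dx": 0,"dy": 0,"dz": 0,"roll": 0,"hand": 0.028},{"dx": 0,"dy": 0,"dz": 0,"roll": 0,"hand": 0.036},{"dx": 0,"dy": 0,"dz": 0,"roll": 0,"hand": 0.04},{"dx": 0,"dy": 0,"dz": 0,"roll": 0,"hand": 0.04},{"dx": 0,"dy": 0,"dz": -0.02,"roll": 0,"hand": 0.04},{"dx": 0,"dy": 0,"dz": -0.06,"roll": 0,"hand": 0.05},{"dx": 0,"dy": 0,"dz": -0.1,"roll": 0,"hand": 0.06},{"dx": 0,"dy": 0,"dz": -0.14,"roll": 0,"hand": 0.07},{"dx": 0,"dy": 0,"dz": -0.16,"roll": 0,"hand": 0.083},{"dx": 0,"dy": 0,"dz": -0.16,"roll": 0,"hand": 0.083}]'

```text
time: 17.67
ee_pos: [0.4519, 0.3231, 0.3406]
tcp_rot: [179.8, 0.4, -164.2]
wrist_force: [0.2, 0.3, -0.1]
opening: 0.0831
```

```bash
python3 kn.py; python3 - <<'E'
from workcell import bot
o=bot.get_obs();print(o["ee_pos"],o["tcp_rot"],o["q"].round(1))
E
```

```text
200 [432.9 315.1  94.   27.6  11.8]
-0.042 12 0.0199 | -0.03 26 0.0232 | -0.018 27 0.0217 | -0.006 24 0.0223 | 0.006 26 0.0221 | 0.018 30 0.0221 | 0.03 26 0.0219 | 0.042 28 0.0206 | 0.054 1 0.0277 | [0.45173497 0.32306648 0.33761753] [ 179.91232279    0.24209212 -164.23019363] [35.6  4.7  2.3 87.4  0.  19.8]
```

```bash
python3 - <<'E'
from h import *
from workcell import bot
print(bot.tips_ahead)
c=bot.camera("wrist");X=cloud(c);
# fingertips in camera view: near depth points
t=bot.get_obs();R=c["R"];C=-R.T@c["t"]
yaw=np.radians(t["tcp_rot"][2]);tx=np.array([np.cos(yaw),np.sin(yaw),0]);ty=np.array([np.sin(yaw),-np.cos(yaw),0])
D=X.reshape(-1,3)-t["ee_pos"];L=np.c_[D@tx,D@ty,-D[:,2]]
k=(L[:,2]<.2)&(L[:,2]>.1)&(abs(L[:,1])<.08)
L=L[k]; print(k.sum(),np.percentile(L[:,2],[50,90,98,100]).round(4))
for a in np.arange(.1,.2,.008):
    q=L[(L[:,2]>=a)&(L[:,2]<a+.008)]
    if len(q):print(a.round(3),len(q),abs(q[:,1]).min().round(4),abs(q[:,1]).max().round(4),q[:,0].min().round(3),q[:,0].max().round(3))
E
```

```text
0.1734
24728 [0.1073 0.141  0.1529 0.16  ]
0.1 13314 0.0299 0.0742 -0.013 0.017
0.108 3972 0.0362 0.0746 -0.013 0.015
0.116 1420 0.0402 0.0628 -0.0 0.013
0.124 1641 0.0401 0.056 -0.011 0.011
0.132 1725 0.0402 0.056 -0.013 0.011
0.14 1446 0.0403 0.056 -0.012 0.011
0.148 1030 0.0402 0.0556 -0.012 0.011
0.156 180 0.0404 0.0426 -0.011 0.01
```

>>> drive_tool --plan '[{"dx": 0.006,"dy": -0.019,"dz": 0,"roll": 0.0,"hand": 0.085},{"dx": 0.018,"dy": -0.056,"dz": 0,"roll": 0.03,"hand": 0.085},{"dx": 0.03,"dy": -0.094,"dz": 0,"roll": 0.06,"hand": 0.085},{"dx": 0.042,"dy": -0.131,"dz": 0,"roll": 0.09,"hand": 0.085},{"dx": 0.055,"dy": -0.169,"dz": 0,"roll": 0.12,"hand": 0.085},{"dx": 0.067,"dy": -0.206,"dz": 0,"roll": 0.15,"hand": 0.085},{"dx": 0.079,"dy": -0.244,"dz": 0,"roll": 0.18,"hand": 0.085},{"dx": 0.091,"dy": -0.281,"dz": 0,"roll": 0.21,"hand": 0.085},{"dx": 0.103,"dy": -0.319,"dz": 0,"roll": 0.24,"hand": 0.085},{"dx": 0.115,"dy": -0.356,"dz": 0,"roll": 0.27,"hand": 0.085},{"dx": 0.127,"dy": -0.394,"dz": 0,"roll": 0.3,"hand": 0.085},{"dx": 0.139,"dy": -0.431,"dz": 0,"roll": 0.33,"hand": 0.085},{"dx": 0.152,"dy": -0.469,"dz": 0,"roll": 0.36,"hand": 0.085},{"dx": 0.164,"dy": -0.506,"dz": 0,"roll": 0.384,"hand": 0.085},{"dx": 0.176,"dy": -0.544,"dz": 0,"roll": 0.384,"hand": 0.085},{"dx": 0.188,"dy": -0.581,"dz": 0,"roll": 0.384,"hand": 0.085},{"dx": 0.2,"dy": -0.617,"dz": 0,"roll": 0.384,"hand": 0.085},{"dx": 0.206,"dy": -0.637,"dz": 0,"roll": 0.384,"hand": 0.085},{"dx": 0.206,"dy": -0.637,"dz": 0,"roll": 0.384,"hand": 0.085},{"dx": 0.206,"dy": -0.637,"dz": 0,"roll": 0.384,"hand": 0.085}]'

```text
time: 19.43
ee_pos: [0.4257, -0.3471, 0.3326]
tcp_rot: [179.9, -0.2, 173.6]
wrist_force: [-0.0, -0.3, 0.4]
opening: 0.0853
```

```bash
python3 - <<'E'
from h import *
from workcell import bot
o=bot.get_obs();print(o["ee_pos"],o["tcp_rot"],o["q"].round(1))
c=bot.camera("wrist");X=cloud(c)
k=(X[...,2]>.06)&(X[...,2]<.08)&(np.hypot(X[...,0]-.4265,X[...,1]+.3465)<.07)
v,u=np.nonzero(k);print(k.sum(),rect(X[k][:,:2]),np.median(X[k][:,2]),rect(ray(c,np.c_[u,v],.07)),u.min(),u.max(),v.min(),v.max())
E
```

```text
[ 0.42574358 -0.34708727  0.33262323] [ 1.79877902e+02 -1.76129335e-01  1.73644934e+02] [-39.2   4.1   1.2  87.3   0.  -32.8]
11759 [ 426.  -346.3   87.8   66.5   -6.7] 0.06998866021797732 [ 425.  -346.2   87.6   66.5   -6.8] 274 373 179 302
```

>>> drive_tool --plan '[{"dx": 0,"dy": 0.001,"dz": 0.035,"roll": 0,"hand": 0.085},{"dx": 0,"dy": 0.001,"dz": 0.07,"roll": 0,"hand": 0.085},{"dx": 0,"dy": 0.001,"dz": 0.1,"roll": 0,"hand": 0.085},{"dx": 0,"dy": 0.001,"dz": 0.118,"roll": 0,"hand": 0.085},{"dx": 0,"dy": 0.001,"dz": 0.1255,"roll": 0,"hand": 0.085},{"dx": 0,"dy": 0.001,"dz": 0.1255,"roll": 0,"hand": 0.085},{"dx": 0,"dy": 0.001,"dz": 0.1255,"roll": 0,"hand": 0.055},{"dx": 0,"dy": 0.001,"dz": 0.1255,"roll": 0,"hand": 0.055},{"dx": 0,"dy": 0.001,"dz": 0.1255,"roll": 0,"hand": 0.055},{"dx": 0,"dy": 0.001,"dz": 0.1255,"roll": 0,"hand": 0.055},{"dx": 0,"dy": 0.001,"dz": 0.1255,"roll": 0,"hand": 0.055},{"dx": 0,"dy": 0.001,"dz": 0.1255,"roll": 0,"hand": 0.055}]' --force 50

```text
time: 20.48
ee_pos: [0.4269, -0.3454, 0.2114]
tcp_rot: [-179.9, 0.2, 173.8]
wrist_force: [0.5, 2.2, 6.3]
opening: 0.0652
```

>>> drive_tool --plan '[{"dx": 0,"dy": 0,"dz": -0.01,"roll": 0,"hand": 0.055},{"dx": 0,"dy": 0,"dz": -0.03,"roll": 0,"hand": 0.055},{"dx": 0,"dy": 0,"dz": -0.06,"roll": 0,"hand": 0.055},{"dx": 0,"dy": 0,"dz": -0.095,"roll": 0,"hand": 0.055},{"dx": -0.004,"dy": 0.02,"dz": -0.125,"roll": -0.01,"hand": 0.055},{"dx": -0.01,"dy": 0.05,"dz": -0.145,"roll": -0.025,"hand": 0.055},{"dx": -0.018,"dy": 0.085,"dz": -0.16,"roll": -0.04,"hand": 0.055},{"dx": -0.026,"dy": 0.122,"dz": -0.17,"roll": -0.055,"hand": 0.055},{"dx": -0.034,"dy": 0.16,"dz": -0.17,"roll": -0.07,"hand": 0.055},{"dx": -0.042,"dy": 0.198,"dz": -0.17,"roll": -0.085,"hand": 0.055},{"dx": -0.05,"dy": 0.235,"dz": -0.17,"roll": -0.1,"hand": 0.055},{"dx": -0.057,"dy": 0.268,"dz": -0.17,"roll": -0.108,"hand": 0.055},{"dx": -0.063,"dy": 0.297,"dz": -0.17,"roll": -0.108,"hand": 0.055},{"dx": -0.0665,"dy": 0.314,"dz": -0.17,"roll": -0.108,"hand": 0.055},{"dx": -0.0665,"dy": 0.314,"dz": -0.17,"roll": -0.108,"hand": 0.055},{"dx": -0.0665,"dy": 0.314,"dz": -0.17,"roll": -0.108,"hand": 0.055}]'

```text
time: 21.82
ee_pos: [0.5265, -0.0396, 0.3799]
tcp_rot: [-180.0, -0.0, -179.9]
wrist_force: [-0.5, 0.1, -2.2]
opening: 0.065
```

```bash
cat > pl.py <<'E'
from h import *
from workcell import bot
o=bot.get_obs();print(o["ee_pos"].round(4),o["tcp_rot"].round(2),o["wrist_force"].round(1),o["opening"].round(4))
S=bot.camera("scene");np.savez("pl.npz",**S);X=cloud(S);f=S["frame"].astype(int)
p=o["ee_pos"]
br=(f[...,0]-f[...,2]>25)
near=(abs(X[...,0]-p[0])<.08)&(abs(X[...,1]-p[1])<.05)&(X[...,2]>.09)&(X[...,2]<p[2]-.12)
Q=X[near&br];print("brown",len(Q))
# far face visible from the scene camera: x as function of z, near the centreline
W=X[near&(abs(X[...,1]-p[1])<.03)]
for z in np.arange(.1,.32,.007):
    q=W[(W[:,2]>=z)&(W[:,2]<z+.007)]
    if len(q)>3:print(z.round(3),len(q),q[:,0].max().round(4),np.percentile(q[:,0],[10,50,90]).round(4),end=" | ")
if len(Q)>20: print("\ny range",np.percentile(Q[:,1],[1,99]).round(4),"z range",np.percentile(Q[:,2],[1,99]).round(4),"x",np.percentile(Q[:,0],[1,99]).round(4))
F=Q[(Q[:,0]>np.percentile(Q[:,0],20))]
E
python3 pl.py
```

```text
Traceback (most recent call last):
  File "pl.py", line 3, in <module>
    o=bot.get_obs();print(o["ee_pos"].round(4),o["tcp_rot"].round(2),o["wrist_force"].round(1),o["opening"].round(4))
                                                                                               ^^^^^^^^^^^^^^^^^^
AttributeError: 'float' object has no attribute 'round'
```

```bash
sed -i 's/o\["opening"\].round(4)/o["opening"]/' pl.py; python3 pl.py
```

```text
[ 0.5265 -0.0396  0.3799] [-179.98   -0.   -179.93] [-0.5  0.1 -2.2] 0.06499923527339763
brown 593
0.17 30 0.5718 [0.5653 0.569  0.5711] | 0.177 39 0.5747 [0.5659 0.5685 0.5717] | 0.184 30 0.5739 [0.567  0.5688 0.5713] | 0.191 38 0.5728 [0.5659 0.5695 0.5718] | 0.198 34 0.5744 [0.5662 0.5689 0.572 ] | 0.205 40 0.5753 [0.5668 0.5692 0.5717] | 0.212 32 0.5734 [0.567  0.5692 0.5726] | 0.219 36 0.5733 [0.5676 0.5692 0.5719] | 0.226 48 0.5778 [0.528  0.569  0.5725] | 0.233 317 0.5746 [0.5109 0.5397 0.5679] | 0.24 154 0.5743 [0.5147 0.5417 0.5655] | 
y range [-0.0727 -0.0092] z range [0.173  0.2441] x [0.5029 0.574 ]
```

>>> drive_tool --plan '[{"dx": 0,"dy": -0.001,"dz": 0.012,"roll": 0,"hand": 0.055},{"dx": 0,"dy": -0.001,"dz": 0.02,"roll": 0,"hand": 0.055},{"dx": 0.0025,"dy": -0.001,"dz": 0.0222,"roll": 0,"hand": 0.055},{"dx": 0.005,"dy": -0.001,"dz": 0.0243,"roll": 0,"hand": 0.055},{"dx": 0.0072,"dy": -0.001,"dz": 0.0265,"roll": 0,"hand": 0.055},{"dx": 0.0094,"dy": -0.001,"dz": 0.0287,"roll": 0,"hand": 0.055},{"dx": 0.0094,"dy": -0.001,"dz": 0.0287,"roll": 0,"hand": 0.055}]' --force 25

```text
time: 22.45
ee_pos: [0.5168, -0.0424, 0.3526]
tcp_rot: [-180.0, 0.2, 179.9]
wrist_force: [-1.0, 0.0, 9.4]
opening: 0.0652
```

```bash
python3 pl.py
```

```text
[ 0.5168 -0.0424  0.3526] [-179.98    0.22  179.86] [-1.   0.   9.4] 0.06519444794564776
brown 588
0.156 23 0.5673 [0.5617 0.5637 0.5665] | 0.163 35 0.5685 [0.5618 0.5651 0.5679] | 0.17 43 0.5695 [0.5603 0.5646 0.5677] | 0.177 39 0.5675 [0.5593 0.5634 0.566 ] | 0.184 42 0.5692 [0.5596 0.5622 0.5668] | 0.191 35 0.5653 [0.5581 0.561  0.564 ] | 0.198 60 0.5666 [0.5046 0.5607 0.5651] | 0.205 162 0.5642 [0.4946 0.5198 0.5602] | 0.212 284 0.5644 [0.5098 0.537  0.5595] | 0.219 17 0.5612 [0.5347 0.554  0.5606] | 
y range [-0.0752 -0.0118] z range [0.1573 0.2194] x [0.489  0.5682]
```

>>> drive_tool --plan '[{"dx": 0.0021,"dy": 0.001,"dz": 0.0023,"roll": 0,"hand": 0.055},{"dx": 0.0041,"dy": 0.001,"dz": 0.0049,"roll": 0,"hand": 0.055},{"dx": 0.0066,"dy": 0.001,"dz": 0.0083,"roll": 0,"hand": 0.055},{"dx": 0.0091,"dy": 0.001,"dz": 0.0122,"roll": 0,"hand": 0.055},{"dx": 0.011,"dy": 0.001,"dz": 0.0155,"roll": 0,"hand": 0.055},{"dx": 0.011,"dy": 0.001,"dz": 0.0155,"roll": 0,"hand": 0.055},{"dx": 0.011,"dy": 0.001,"dz": 0.0155,"roll": 0,"hand": 0.055}]'

```text
time: 23.08
ee_pos: [0.505, -0.0418, 0.3372]
tcp_rot: [-179.9, 0.1, 179.8]
wrist_force: [-9.6, -5.3, 12.6]
opening: 0.0652
```

```bash
cat >> pl.py <<'E'
def plane(Q,lo):
    rng=np.random.default_rng(0);best=0
    for _ in range(800):
        a=Q[rng.choice(len(Q),3,replace=False)];n=np.cross(a[1]-a[0],a[2]-a[0]);n/=np.linalg.norm(n)+1e-12
        if abs(n@lo)<.85: continue
        k=abs((Q-a[0])@n)<.003
        if k.sum()>best:best=k.sum();K=k
    q=Q[K];m=q.mean(0);n=np.linalg.svd(q-m)[2][2];n*=np.sign(n@lo);return len(q),m.round(4),n.round(3),q
n0,m,n,q=plane(X[near&(abs(X[...,1]-p[1])<.031)],np.array([.95,0,.25]));print("far face",n0,m,n,"tilt",np.degrees(np.arctan2(n[2],n[0])).round(1),"yaw",np.degrees(np.arctan2(n[1],n[0])).round(1),"z",q[:,2].min().round(4),q[:,2].max().round(4))
E
python3 pl.py
```

```text
[ 0.505  -0.0418  0.3372] [-1.7988e+02  5.0000e-02  1.7981e+02] [-9.6 -5.3 12.6] 0.06517078684002106
brown 628
0.149 13 0.5628 [0.5564 0.5593 0.5622] | 0.156 42 0.5646 [0.558  0.561  0.5639] | 0.163 49 0.5651 [0.5542 0.5585 0.5633] | 0.17 49 0.5656 [0.5538 0.5581 0.5626] | 0.177 61 0.5622 [0.5493 0.5534 0.5583] | 0.184 87 0.5603 [0.4776 0.548  0.5549] | 0.191 126 0.5558 [0.4874 0.5019 0.5516] | 0.198 131 0.5579 [0.5045 0.5164 0.5482] | 0.205 137 0.5533 [0.5235 0.5356 0.5472] | 0.212 32 0.5499 [0.5355 0.5421 0.5465] | 
y range [-0.0753 -0.0116] z range [0.1538 0.2158] x [0.4763 0.5643]
far face 296 [ 0.5517 -0.0418  0.1857] [0.945 0.019 0.327] tilt 19.1 yaw 1.2 z 0.1537 0.2167
```

>>> drive_tool --plan '[{"dx": 0.002,"dy": 0.001,"dz": -0.005,"roll": 0,"hand": 0.055},{"dx": 0.002,"dy": 0.001,"dz": -0.025,"roll": 0,"hand": 0.055},{"dx": 0,"dy": 0.001,"dz": -0.055,"roll": 0,"hand": 0.055},{"dx": -0.01,"dy": 0.001,"dz": -0.08,"roll": 0,"hand": 0.055},{"dx": -0.03,"dy": 0.001,"dz": -0.085,"roll": 0,"hand": 0.055},{"dx": -0.055,"dy": 0.001,"dz": -0.085,"roll": 0,"hand": 0.055},{"dx": -0.075,"dy": 0.001,"dz": -0.085,"roll": 0,"hand": 0.055},{"dx": -0.08,"dy": 0.001,"dz": -0.085,"roll": 0,"hand": 0.055},{"dx": -0.08,"dy": 0.001,"dz": -0.085,"roll": 0,"hand": 0.055},{"dx": -0.08,"dy": 0.001,"dz": -0.085,"roll": 0,"hand": 0.055}]' --force 60

```text
time: 23.97
ee_pos: [0.5858, -0.0398, 0.4197]
tcp_rot: [180.0, -0.1, 179.9]
wrist_force: [0.7, 0.8, -1.7]
opening: 0.0651
```

```bash
python3 pl.py; python3 - <<'E'
import numpy as np,cv2
f=np.load("pl.npz")["frame"];cv2.imwrite("pics/s7.png",cv2.resize(f[150:330,200:440],(800,600),interpolation=2)[:,:,::-1])
E
```

```text
[ 0.5858 -0.0398  0.4197] [ 1.7999e+02 -9.0000e-02  1.7991e+02] [ 0.7  0.8 -1.7] 0.06511471837051601
brown 544
0.254 29 0.6385 [0.6334 0.6355 0.637 ] | 0.261 68 0.6406 [0.6282 0.6339 0.6375] | 0.268 100 0.6386 [0.5583 0.6273 0.6342] | 0.275 157 0.6349 [0.5723 0.5874 0.6314] | 0.282 170 0.6347 [0.5895 0.6022 0.6273] | 0.289 132 0.6306 [0.6062 0.6181 0.6262] | 0.296 15 0.6657 [0.6178 0.6233 0.6275] | 
y range [-0.0728 -0.0094] z range [0.2579 0.2968] x [0.557  0.6378]
far face 258 [ 0.629  -0.0409  0.2771] [0.932 0.032 0.36 ] tilt 21.1 yaw 2.0 z 0.2558 0.2985
```

View pics/s7.png

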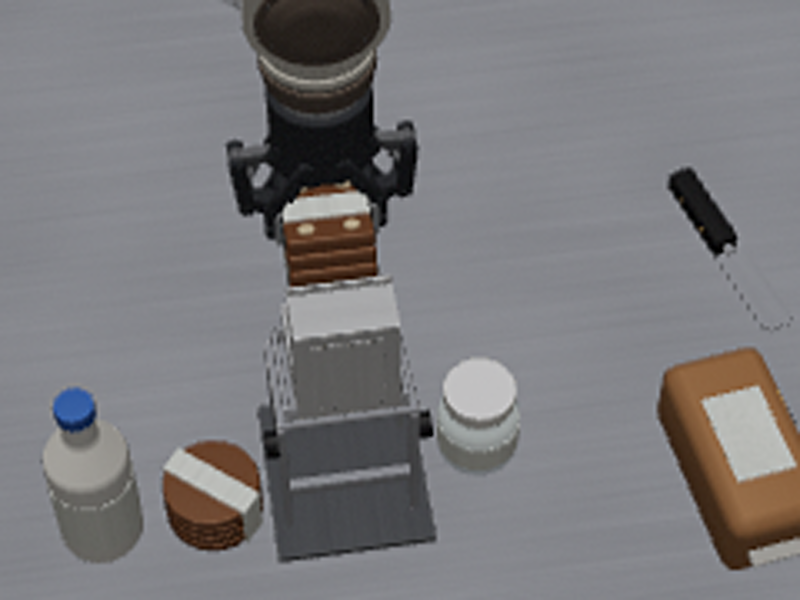

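>>> drive_tool --plan '[{"dx": -0.008,"dy": 0,"dz": 0.012,"roll": 0,"hand": 0.055},{"dx": -0.015,"dy": 0,"dz": 0.024,"roll": 0,"hand": 0.055},{"dx": -0.015,"dy": 0,"dz": 0.028,"roll": 0,"hand": 0.055},{"dx": -0.017,"dy": 0,"dz": 0.033,"roll": 0,"hand": 0.055},{"dx": -0.019,"dy": 0,"dz": 0.038,"roll": 0,"hand": 0.055},{"dx": -0.021,"dy": 0,"dz": 0.043,"roll": 0,"hand": 0.055},{"dx": -0.021,"dy": 0,"dz": 0.043,"roll": 0,"hand": 0.055}]'

```text
time: 24.6
ee_pos: [0.6073, -0.0393, 0.3759]
tcp_rot: [180.0, -0.1, 180.0]
wrist_force: [0.2, -0.0, -1.5]
opening: 0.0652
```

>>> drive_tool --plan '[{"dx": -0.002,"dy": 0,"dz": 0.005,"roll": 0,"hand": 0.055},{"dx": -0.004,"dy": 0,"dz": 0.01,"roll": 0,"hand": 0.055},{"dx": -0.0055,"dy": 0,"dz": 0.014,"roll": 0,"hand": 0.055},{"dx": -0.0055,"dy": 0,"dz": 0.014,"roll": 0,"hand": 0.055}]'

```text
time: 24.93
ee_pos: [0.6128, -0.0394, 0.362]
tcp_rot: [180.0, -0.1, 180.0]
wrist_force: [0.4, 0.1, -3.2]
opening: 0.065
```

```bash
python3 pl.py
```

```text
[ 0.6128 -0.0394  0.362 ] [ 1.7999e+02 -7.0000e-02  1.7996e+02] [ 0.4  0.1 -3.2] 0.06496904158310093
brown 33
0.156 7 0.6928 [0.6909 0.6919 0.6926] | 0.205 7 0.594 [0.5853 0.5885 0.5915] | 0.212 44 0.6079 [0.5879 0.5939 0.6   ] | 0.219 58 0.6127 [0.6008 0.606  0.6099] | 0.226 6 0.6147 [0.612  0.6138 0.6144] | 
y range [-0.0561 -0.0186] z range [0.21   0.2196] x [0.5851 0.5964]
far face 40 [ 0.6068 -0.0381  0.222 ] [ 0.777  0.008 -0.629] tilt -39.0 yaw 0.6 z 0.2181 0.2257
```

>>> drive_tool --plan '[{"dx": -0.0015,"dy": -0.0005,"dz": 0.004,"roll": 0,"hand": 0.055},{"dx": -0.003,"dy": -0.0005,"dz": 0.0075,"roll": 0,"hand": 0.055},{"dx": -0.004,"dy": -0.0005,"dz": 0.01,"roll": 0,"hand": 0.055},{"dx": -0.0045,"dy": -0.0005,"dz": 0.0115,"roll": 0,"hand": 0.055},{"dx": -0.0045,"dy": -0.0005,"dz": 0.0115,"roll": 0,"hand": 0.055}]' --force 30

```text
time: 25.4
ee_pos: [0.6172, -0.0399, 0.3511]
tcp_rot: [180.0, -0.0, 180.0]
wrist_force: [-0.3, -0.0, -2.7]
opening: 0.0651
```

>>> drive_tool --plan '[{"dx": -0.0003,"dy": 0,"dz": 0.0008,"roll": 0,"hand": 0.055},{"dx": -0.0006,"dy": 0,"dz": 0.0016,"roll": 0,"hand": 0.055},{"dx": -0.0006,"dy": 0,"dz": 0.0016,"roll": 0,"hand": 0.055}]' --force 20

```text
time: 25.65
ee_pos: [0.6178, -0.0399, 0.3501]
tcp_rot: [-180.0, 0.0, 180.0]
wrist_force: [-0.4, -0.5, -2.1]
opening: 0.0652
```

Not touching yet, so I'll creep down further.

>>> drive_tool --plan '[{"dx": -0.0003,"dy": 0,"dz": 0.0008,"roll": 0,"hand": 0.055},{"dx": -0.0006,"dy": 0,"dz": 0.0016,"roll": 0,"hand": 0.055},{"dx": -0.0008,"dy": 0,"dz": 0.002,"roll": 0,"hand": 0.055},{"dx": -0.0008,"dy": 0,"dz": 0.002,"roll": 0,"hand": 0.055}]'

```text
time: 25.98
ee_pos: [0.6179, -0.0399, 0.3496]
tcp_rot: [-180.0, 0.0, 180.0]
wrist_force: [-8.2, -0.7, 6.4]
opening: 0.0654
```

>>> drive_tool --plan '[{"dx": -0.0004,"dy": 0,"dz": 0.001,"roll": 0,"hand": 0.055},{"dx": -0.0008,"dy": 0,"dz": 0.002,"roll": 0,"hand": 0.055},{"dx": -0.0008,"dy": 0,"dz": 0.002,"roll": 0,"hand": 0.055}]'

```text
time: 26.23
ee_pos: [0.6178, -0.0399, 0.3493]
tcp_rot: [-180.0, 0.0, 179.9]
wrist_force: [-16.9, -0.5, 17.9]
opening: 0.0653
```

>>> drive_tool --plan '[{"dx": 0.001,"dy": 0,"dz": 0,"roll": 0,"hand": 0.055},{"dx": 0.002,"dy": 0,"dz": 0.0005,"roll": 0,"hand": 0.055},{"dx": 0.002,"dy": 0,"dz": 0.0005,"roll": 0,"hand": 0.055}]'

```text
time: 26.48
ee_pos: [0.6169, -0.0399, 0.3489]
tcp_rot: [-180.0, 0.2, 180.0]
wrist_force: [-7.4, 0.0, 15.4]
opening: 0.065
```

```bash
cat > fin.py <<'E'
from h import *
from workcell import bot
for n in ("scene","top"):
    S=bot.camera(n);X=cloud(S)
    k=(X[...,0]>.555)&(X[...,0]<.66)&(abs(X[...,1]+.0405)<.034)&(X[...,2]>.185)&(X[...,2]<.245)
    Q=X[k]
    for _ in range(5):
        m=np.median(Q,0);m=Q.mean(0);v=np.linalg.svd(Q-m,full_matrices=False)[2][2];v*=np.sign(v[2]);Q=Q[abs((Q-m)@v)<.004]
    e=np.array([-.3746,0,.9272]);O=np.array([.640,-.0405,.140])
    L=Q-O;xt=L@[.9272,0,.3746];zt=L@e
    print(n,len(Q),"tilt to tin deg",np.degrees(np.arccos(v@e)).round(1),"top tin z",np.median(zt).round(4),"x range",np.percentile(xt,[1,99]).round(4),"y",np.percentile(Q[:,1],[1,99]).round(4),v.round(3))
o=bot.get_obs();print(o["wrist_force"],o["ee_pos"],o["time"])
E
python3 fin.py
```

```text
scene 19 tilt to tin deg 23.0 top tin z 0.0744 x range [-0.0262 -0.0154] y [-0.0542 -0.0187] [-0.707  0.001  0.708]
  return _methods._mean(a, axis=axis, dtype=dtype,
  ret = um.true_divide(
fin.py:8: RuntimeWarning: Mean of empty slice.
  m=np.median(Q,0);m=Q.mean(0);v=np.linalg.svd(Q-m,full_matrices=False)[2][2];v*=np.sign(v[2]);Q=Q[abs((Q-m)@v)<.004]
Traceback (most recent call last):
  File "fin.py", line 8, in <module>
    m=np.median(Q,0);m=Q.mean(0);v=np.linalg.svd(Q-m,full_matrices=False)[2][2];v*=np.sign(v[2]);Q=Q[abs((Q-m)@v)<.004]
                                   ~~~~~~~~~~~~~~~~~~~~~~~~~~~~~~~~~~~~~~~~~^^^
IndexError: index 2 is out of bounds for axis 0 with size 0
```

>>> drive_tool --plan '[{"dx": 0,"dy": 0,"dz": 0,"roll": 0,"hand": 0.067},{"dx": 0,"dy": 0,"dz": 0,"roll": 0,"hand": 0.07},{"dx": 0,"dy": 0,"dz": 0,"roll": 0,"hand": 0.076},{"dx": 0,"dy": 0,"dz": 0,"roll": 0,"hand": 0.082},{"dx": 0,"dy": 0,"dz": 0,"roll": 0,"hand": 0.082},{"dx": 0,"dy": 0,"dz": 0,"roll": 0,"hand": 0.082},{"dx": 0.003,"dy": 0,"dz": -0.01,"roll": 0,"hand": 0.082},{"dx": 0.008,"dy": 0,"dz": -0.03,"roll": 0,"hand": 0.082},{"dx": 0.015,"dy": 0,"dz": -0.06,"roll": 0,"hand": 0.082},{"dx": 0.03,"dy": 0,"dz": -0.09,"roll": 0,"hand": 0.082},{"dx": 0.06,"dy": 0,"dz": -0.11,"roll": 0,"hand": 0.082},{"dx": 0.1,"dy": 0,"dz": -0.11,"roll": 0,"hand": 0.082},{"dx": 0.14,"dy": 0,"dz": -0.11,"roll": 0,"hand": 0.082},{"dx": 0.18,"dy": 0,"dz": -0.11,"roll": 0,"hand": 0.082},{"dx": 0.22,"dy": 0,"dz": -0.11,"roll": 0,"hand": 0.082},{"dx": 0.22,"dy": 0,"dz": -0.11,"roll": 0,"hand": 0.082},{"dx": 0.22,"dy": 0,"dz": -0.11,"roll": 0,"hand": 0.082}]'

```text
time: 28.0
ee_pos: [0.3952, -0.0396, 0.4575]
tcp_rot: [-180.0, 0.2, 179.9]
wrist_force: [0.9, -0.1, 0.3]
opening: 0.0818
```

```bash
python3 fin.py; python3 lid.py; python3 kn.py; python3 - <<'E'
from h import *
from workcell import bot
a=bot.camera("scene")["frame"][150:330,200:440];b=bot.camera("top")["frame"][80:320,180:500]
cv2.imwrite("pics/f.png",np.vstack([cv2.resize(a,(400,300),interpolation=2),cv2.resize(b,(400,300),interpolation=2)])[:,:,::-1])
E
```

```text
scene 117 tilt to tin deg 6.6 top tin z 0.073 x range [-0.0437 -0.0141] y [-0.0723 -0.0093] [-0.479 -0.009  0.878]
top 911 tilt to tin deg 0.1 top tin z 0.0719 x range [-0.0425  0.0431] y [-0.0714 -0.0082] [-0.369  0.     0.929]
[ 0.97111298 -1.22423261 -0.21154746] [ 0.39743762 -0.03970268  0.45628426] 28.1
0.19 14 [0.711 0.713 0.715]
0.2 57 [0.711 0.715 0.717]
0.21 52 [0.711 0.715 0.717]
0.22 57 [0.711 0.714 0.717]
0.23 56 [0.709 0.714 0.717]
0.24 63 [0.71  0.713 0.716]
0.25 65 [0.709 0.712 0.716]
0.26 54 [0.71  0.712 0.716]
0.27 72 [0.708 0.712 0.715]
0.28 99 [0.674 0.71  0.714]
0.29 361 [0.669 0.69  0.71 ]
0.3 33 [0.669 0.673 0.712]
black pts z>.03 []
[ 0.39822952 -0.03972264  0.45546019] [ 1.79995132e+02 -2.60376173e-02  1.79957799e+02]
205 [431.5 315.7  93.8  28.1  14.8]
-0.042 12 0.0207 | -0.03 31 0.0216 | -0.018 23 0.0219 | -0.006 27 0.0213 | 0.006 29 0.0217 | 0.018 26 0.0218 | 0.03 25 0.0216 | 0.042 32 0.0204 |
```

View pics/f.png

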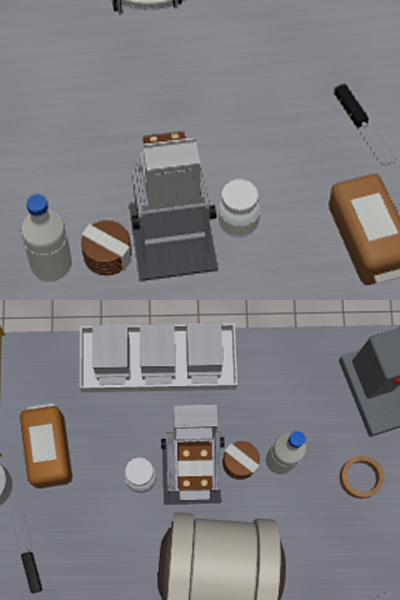

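The last picture shows the pile seated in the tin at (195,468), the lid upright behind it at (196,420), and the knife flat at (28,560). The bystanders are in place. The pile's top is within 0.1° of square to the tin, at tin z 0.072 (0.073 if seated). I'm handing in the job.

```bash
python3 -c "
from workcell import bot
print(bot.job_done(), bot.get_obs()['time'])"
```

```text
the job is handed in; nothing more can be done
the job is handed in; nothing more can be done
```

The job is done and handed in at about 28 s of the 72 s allowed. The hand-in gave no verdict, so what follows rests on my own checks.

**What I did**
- **Opening the lid:** I slid the blade under the lip. A straight lift at up to about 12 N did not free the catch; the knife only pitched in the grip. I then levered over the ledge by lowering the handle, and that released it. The blade carried the lid up and pushed it back.
- **Laying down the knife:** I put it flat on the table at its old spot and let go. The push on the table reached about 33 N while it levelled.
- **Placing the pile:** I tilted the pile about 21° in the grip by pressing its far lower edge on the ledge. Then I lowered it along the tin's axis until it touched the floor, and released it.

**Last checks**
- **Lid:** about 1.88 rad open, from the slope of its back face.
- **Pile:** the top camera puts its top face within 0.1° of square to the tin, at tin z = 72 mm (73 mm expected when seated), and centred within about 1 mm.
- **Knife:** the top of the handle is level at about 22 mm, which means it lies flat.
- **Bystanders:** they looked unmoved in the views I took. I compared them by eye only.
- **Robot:** the gripper was clear of everything.

**One check disagreed:** the scene camera gave a pile tilt of 6.6°. That came from only 117 points, because the lid hid most of the pile's top from that side. I trusted the top camera, which had 911 points.

I viewed 11 pictures, one over the budget of 10.

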